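# Clamp a sample jar in the office jar mixer

## Robot

A 6-joint arm with a two-finger parallel gripper is mounted at the origin on the work surface. World frame = base frame: x ahead of the robot, y to its left, z up, the work surface at z = 0. Lengths are in m, angles in rad, forces in N, time in s.
With the tool pointing down it reaches from about 0.3 to 0.775 m from the base axis. Payload 14.6 kg.
Tool frame: the origin (TCP) lies at the very end of the fingers, on their centre line; the grasp point (between the pads) lies 19 mm behind it; x points along the fingers, y is the direction in which the jaws open and shut, and the axes are right-handed (so a half turn about x gives the same grasp; the last joint's range is limited). The gripper opens to 94 mm and grips with 3 to 60 N. Pads are 16 mm wide; open, the fingers measure 119 mm over their backs; the gripper's body (75 mm by 177 mm) begins 78 mm behind the grasp point.
Start: joints at [-1.319, 0.3, 1.521, -0, 1.321, -0.067], TCP at [0.172, -0.522, 0.205] pointing down, gripper open.
Joint ranges: [-3.03, 3.03], [-0.79, 2.21], [0.23, 2.52], [-1.04, 4.18], [0, 3.07], [-2.55, 2.55]. Speed limits (rad/s): [2.22, 2.22, 2.57, 3.14, 3.14, 3.14].

## Interface

Orientations are given as [roll, pitch, yaw] about the fixed x, y, z axes, in that order (R = Rz(yaw) Ry(pitch) Rx(roll)).
In Python, from station import ctrl, viewer, hand_in gives the robot as it stands. The module is installed in compiled form; this text tells all that it offers.
- The arm moves only by the tool play_rows, never from a script. Its argument "deltas" is a list that holds one entry, the list of rows, each a list of 7 numbers: the shift along the tool's x, y, z in mm, then the turn, a rotation vector about the tool's x, y, z in rad, then the finger opening in mm, from 0 to 94. In form: [[[dx, dy, dz, ax, ay, az, gripper], ...]]. A call has 1 to 10 rows; each row shifts and turns the commanded pose from where the row before left it, along the tool's axes as they then stand; what a row does not reach is not made up. A row lasts 1/10 s, in which the tool goes at most 50 mm and 8.59 degrees, less where a joint would pass 70% of its speed; a pose out of reach is approached as far as the arm can. A call with a gripper value outside its range is refused whole. The fingers move at their own pace and stop on an object; "grip_force" is the grip in N (left out, the last holds). Time passes only in rows, so rows that do not move let the fingers close. It gives the time, the measured TCP pose, the force and the opening at its end, in the units of the state.
- ctrl.get_obs(): the state, without advancing time (a new reading comes with each control period).
- viewer.camera(name): name is "scene" or "side" or "wrist"; returns a dict with "img" (480x640x3 uint8, red, green, blue), "fx", "fy", "cx", "cy" (pixels), "rvec" (rotation vector, rad) and "tvec" (3), from world to camera coordinates, as OpenCV has them. Camera axes: x right, y down, z forward; pixel columns grow to the right and rows downward; lengths in m; the calibration is good to about 2 mm. A picture is of the moment at which its call begins. There is no depth.
- hand_in(): hands the job in, once; it reports no verdict.
The state is a dict: "time_s": time; "qpos": joint angles; "joint_vel": joint speeds; "tau": joint torques, N m; "ee_pos": TCP position; "eef_rot": TCP orientation; "force": force on the tool from outside, world axes, zero at the start; "moment": the same for the moment, N m; "grip_width": finger opening in m.
Only numpy, scipy, OpenCV 4.12 (cv2) and the standard library are available. Lean on these libraries where they do the work, as an engineer would, in place of code of your own. Each camera call takes 0.05 s, during which the arm holds its last target.

## Task

Stand the blue-lidded sample jar upright in the round cup of the jar mixer and swing the clamp arm over it up to its stop. Then turn the orange knob clockwise until the pad just touches the lid, add a quarter of a turn more and leave it so: looser and the jar comes out, tighter and the lid cracks. Let go of everything at the end and do not disturb the other things on the desk.

Things in the scene. Friction and masses are not known exactly. Their poses are not given: they have to be found in the camera images.
- jar: white plastic body 49 mm in diameter and 46 mm high, blue lid 52 mm in diameter and 16 mm high; 62 mm high in all, about 0.12 kg. Origin at the centre of its underside, z up. It starts upright in a steel tray (floor 3 mm thick, rim 18 mm high) in one of three places along the tray's long side, about 95 mm apart; the other two places hold jars of the same size with white lids
- tray: the steel tray, 330 mm (its x, along the row of jars) by 160 mm (its y), rim 18 mm high. Fixed. Origin at the centre of its underside
- jar_amber: another jar of the same size, white lid, yellow content; leave alone
- jar_grey: another jar of the same size, white lid, grey content; leave alone
- mixer: the jar mixer, a fixed white housing 45 mm high, reaching 95 mm to -x, 165 mm to +x and 80 mm to either side of its origin, which is on the cup's axis at desk height. A steel post of 32 mm diameter stands 105 mm from the cup's axis along its +x and carries the clamp arm. Its -x side looks roughly to the robot
- seat (a point): centre of the cup's floor, on the top of the mixer housing (45 mm above the desk). The cup is a black ring of 57 mm inner and 72 mm outer diameter and 12 mm height; a seated jar's underside is at this point and its lid's top 62 mm above it
- clamp_arm: swinging arm: aluminium bar 28 mm wide on the post, at its end the clamp head, a blue block 46 mm square, 138 to 160 mm above the desk. Origin on the post's axis at 138 mm; x points from head to post, y across. Starts swung open 1.2 to 1.7 rad counter-clockwise from above, to the mixer's -y side: push the head's -y face. Stop at yaw = mixer's. Stays where left; takes 0.35 N m (3.5 N at the head)
- knob_grip (a point): point on the upright axis of the clamp knob, in its orange handle, 189 mm above the desk. The handle is a square block 26 mm by 26 mm (sides along the point's x and y), 168 to 198 mm above the desk, on a black disc of 44 mm diameter (160 to 168 mm). It does not rise or sink. Clockwise from above lowers the pad 30 mm a turn. Turning free takes about 0.13 N m either way; it stays where left
- stem_exit (a point): centre of the clamp head's underside, 105 mm from the post's axis, where the stem with the black rubber pad (34 mm in diameter) comes out. The pad's height is not measured and differs each time: 0.6 to 3.5 rad of knob turn to the lid of a seated jar. The pad is sprung: 15 N preload, then 0.7 N/mm, so at touch the knob's resistance rises by 0.07 N m within 0.25 rad, then 0.016 N m per rad
- plant_left: succulent in a white pot 84 mm in diameter; leave alone
- plant_right: succulent in a white pot 84 mm in diameter; leave alone
- dispenser: amber bottle, 60 mm in diameter and 130 mm high; leave alone
- spatula: steel spoon spatula, 150 mm long, lying on the desk; leave alone
- pen: black pen, 130 mm long, lying on the desk; leave alone
There are look-alikes about, which are no part of the job. Leave any black or green look-alike of the jar alone.

How it is judged:
By the outcome, as a careful person would: the job done as asked, in the order asked, and still so for the second after the job is handed in, with the robot touching nothing.
It also fails if it takes over 72 s, if anything falls off the work surface, if the arm or the gripper's body presses on something with over 40 N, if the wrist force passes 120 N, or if a joint passes its speed limit or range.

## Working session

There is one attempt and no reset: what is moved stays moved. The work goes in short steps, Python scripts to look and compute and a tool call to move; the robot and the scene stay as the last step left them, time stands still between calls to the robot, and variables do not carry over. Pictures are saved under pics/ and viewed, and the job is handed in when it is done.

Besides the shell and the picture viewer there is one more tool, called after "Request:" as name([rows], argument=value, ...), one row to a line, values as JSON. play_rows: Moves the arm, as the interface text tells. Its arguments: {"type":"object","properties":{"deltas":{"type":"array","items":{"type":"array","items":{"type":"array","items":{"type":"number"}}}},"grip_force":{"type":"number"}},"required":["deltas"]}

```bash
mkdir -p pics; ls; python3 - <<'E'
from station import ctrl, viewer
import cv2,pickle
o=ctrl.get_obs(); print(o)
d={}
for n in ["scene","side","wrist"]:
    c=viewer.camera(n); d[n]=c
    cv2.imwrite(f"pics/a_{n}.png",c["img"][:,:,::-1]); print(n,c["fx"],c["fy"],c["cx"],c["cy"],c["rvec"],c["tvec"])
pickle.dump(d,open("a.pkl","wb"))
E
```

```text
pics
{'time_s': 0.0, 'qpos': array([-1.31861004e+00,  3.00463233e-01,  1.52159072e+00,  9.63511172e-06,
        1.32067118e+00, -6.65985603e-02]), 'joint_vel': array([-3.71011633e-04, -6.92538435e-05,  1.53145911e-03, -9.18316879e-04,
        9.64801422e-04, -1.49136441e-03]), 'tau': array([ 4.41792190e-04, -5.31808448e+01, -3.52732301e+01,  7.09131989e-02,
        2.44293694e-02, -1.08625734e-04]), 'ee_pos': array([ 0.17231264, -0.5220377 ,  0.20488656]), 'eef_rot': array([-1.64563557,  1.56966381,  1.81473954]), 'force': array([0.28103759, 0.15854802, 0.29524863]), 'moment': array([-0.03013839, -0.01675279,  0.00825564]), 'grip_width': 0.0937976776092182}
scene 519.7969141824772 519.7969141824772 321.497982398939 237.37040879050838 [ 2.21632442  0.7279761  -0.31936719] [-0.4991326  -0.12498555  1.58300785]
side 469.563013235013 469.563013235013 319.3385380577188 236.6877854825028 [ 0.19354116 -2.75487658  1.4129878 ] [0.57462849 0.17182245 1.09887767]
wrist 374.17924189859957 374.17924189859957 316.15674607976615 240.19909652566847 [-2.38400504  1.72221525  0.20652559] [-0.54898547 -0.02476694  0.38976268]
```

View pics/a_scene.png

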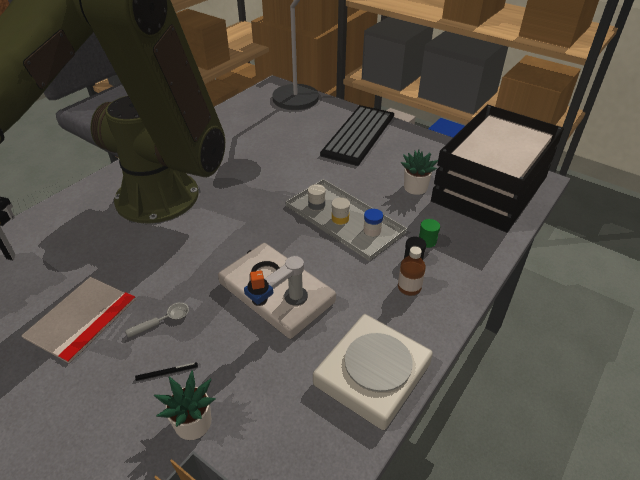

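View pics/a_side.png

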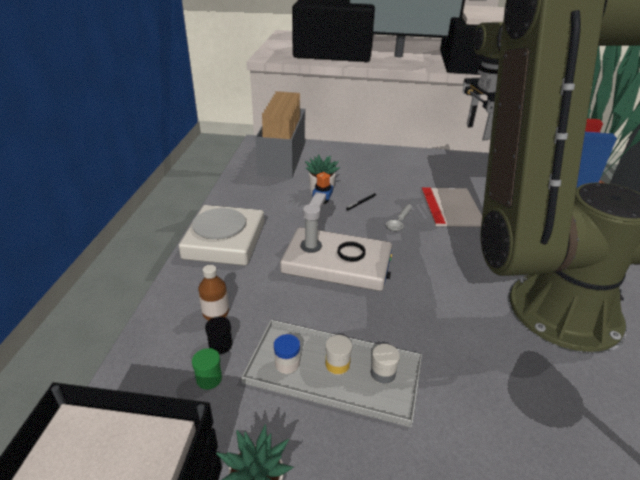

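View pics/a_wrist.png

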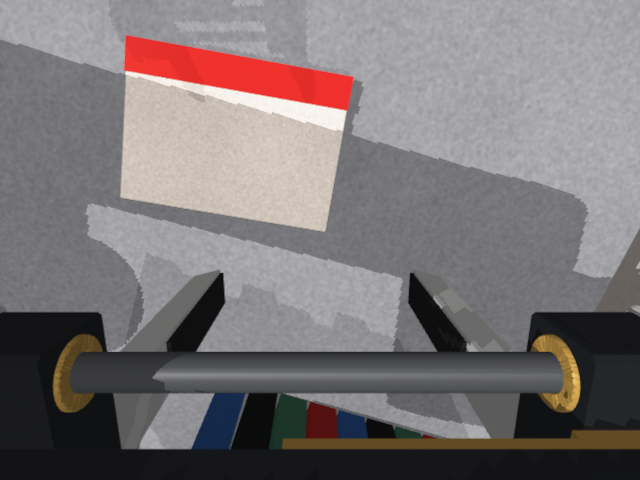

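The scene view shows the blue jar at about (373,222) in the tray, and in the side view it is at (287,353). The mixer is at (278,288) in scene and (338,258) in side. The cup ring is at (352,251) in side, and the orange knob is at (258,280) in scene and (323,180) in side.

```bash
cat > h.py <<'E'
import numpy as np,cv2,pickle
def P(c):
    K=np.array([[c["fx"],0,c["cx"]],[0,c["fy"],c["cy"]],[0,0,1]]);R=cv2.Rodrigues(np.array(c["rvec"]))[0];t=np.array(c["tvec"]);return K,R,t
def ray(c,uv):
    K,R,t=P(c);d=R.T@np.linalg.inv(K)@np.array([uv[0],uv[1],1.]);return -R.T@t,d/np.linalg.norm(d)
def plane(c,uv,z):
    o,d=ray(c,uv);return o+d*(z-o[2])/d[2]
def proj(c,X):
    K,R,t=P(c);p=K@(R@np.array(X,float)+t);return p[:2]/p[2]
def tri(c1,u1,c2,u2):
    o1,d1=ray(c1,u1);o2,d2=ray(c2,u2)
    s=np.linalg.lstsq(np.c_[d1,-d2],o2-o1,rcond=None)[0];a=o1+d1*s[0];b=o2+d2*s[1];return (a+b)/2,np.linalg.norm(a-b)
def blobs(img,lo,hi,box=None,minA=15):
    h=cv2.cvtColor(img,cv2.COLOR_RGB2HSV);m=cv2.inRange(h,np.array(lo),np.array(hi))
    if box: z=np.zeros_like(m);x0,y0,x1,y1=box;z[y0:y1,x0:x1]=1;m=m*z
    n,l,s,ce=cv2.connectedComponentsWithStats(m)
    return m,[(s[i],ce[i]) for i in range(1,n) if s[i][4]>=minA]
E
python3 - <<'E'
from h import *
d=pickle.load(open("a.pkl","rb"));S,D=d["scene"],d["side"]
for n,c in d.items():
    print(n)
    for nm,lo,hi in [("blue",(105,120,50),(130,255,255)),("orange",(5,170,120),(20,255,255))]:
        for s,ce in blobs(c["img"],lo,hi)[1]: print(nm,s,ce.round(1))
def crop(n,b,f):
    x0,y0,x1,y1=b;cv2.imwrite(f"pics/c_{n}.png",cv2.resize(d[n]["img"][y0:y1,x0:x1,::-1],None,fx=f,fy=f,interpolation=cv2.INTER_CUBIC))
crop("scene",(210,170,410,340),4);crop("side",(240,140,440,420),2.1) 
E
```

```text
scene
blue [428 118  37  20 400] [446.3 127.2]
blue [364 209  19  15 245] [373.2 215.9]
blue [244 286  29  18 211] [258.6 294.8]
orange [250 271  14  10 103] [256.3 275.5]
side
blue [    0     0   197   343 44913] [ 80.  126.7]
blue [ 577  133   39   54 1313] [594.3 156.2]
blue [313 187  20  13  74] [324.7 192.2]
blue [274 335  26  24 501] [286.4 346. ]
orange [317 172  13  15 135] [322.8 179.5]
wrist
blue [ 192  393   53   56 1872] [219.3 421.5]
blue [337 411  31  27 679] [350.8 425.6]
```

View pics/c_scene.png

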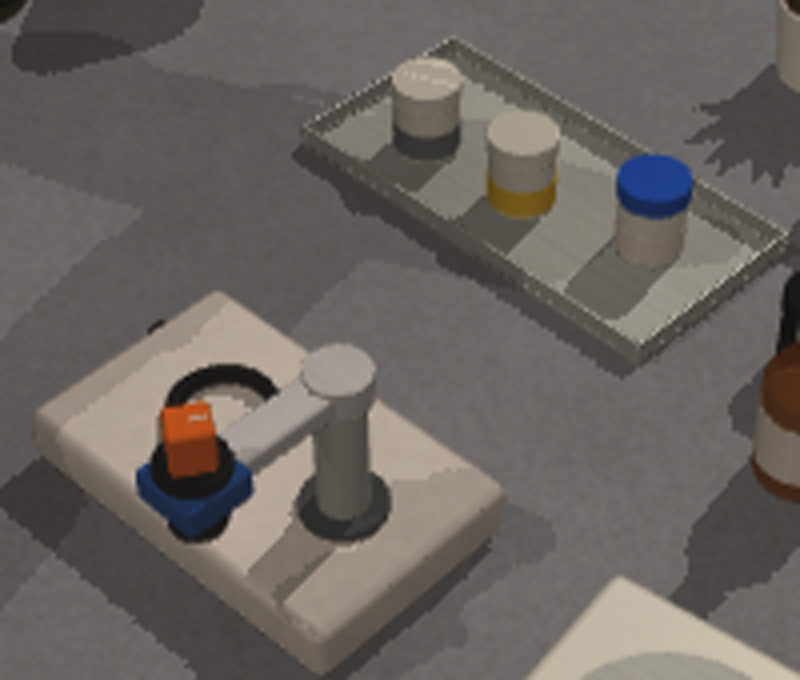

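View pics/c_side.png

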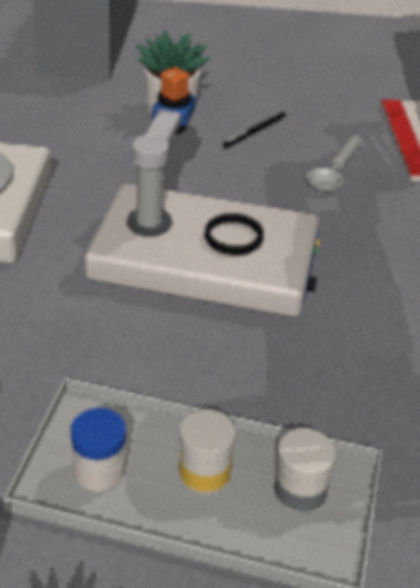

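```bash
python3 - <<'E'
from h import *
d=pickle.load(open("a.pkl","rb"));S,D=d["scene"],d["side"]
u=(364+9.5-.5,209+7.5-.5);v=(274+13-.5,335+12-.5)
print("jar",plane(S,u,.057),plane(D,v,.057),tri(S,u,D,v))
# ring in side
h=cv2.cvtColor(D["img"],cv2.COLOR_RGB2HSV);m=cv2.inRange(h,(0,0,0),(180,255,45))
n,l,s,ce=cv2.connectedComponentsWithStats(m[225:280,325:380])
for i in range(1,n):
    if s[i][4]>10: print(s[i],ce[i]+[325,225])
k=1+np.argmax(s[1:,4]);pts=np.argwhere(l==k)[:,::-1]+[325,225]
cs,_=cv2.findContours((l==k).astype(np.uint8),cv2.RETR_CCOMP,cv2.CHAIN_APPROX_NONE)
for c in cs:
    if len(c)>10:
        e=cv2.fitEllipse(c.astype(np.float32)+[325,225]);print(e)
        for z in (.045,.051,.057): print(z,plane(D,e[0],z).round(4))
# post base by eye
print("post base side",plane(D,(240+150/2.1,140+222/2.1),.047),"scene",plane(S,(210+344/4,170+500/4),.047))
print("post top tri",tri(S,(210+339/4,170+370/4),D,(240+151/2.1,140+146/2.1)))
print("knob tri",tri(S,(256.3,275.5),D,(322.8,179.5)), "blue",tri(S,(258.6,294.8),D,(324.7,192.2)))
for nm,q in dict(far=(218,292),left=(38,415),right=(505,490),near=(318,645)).items(): print(nm,plane(S,(210+q[0]/4,170+q[1]/4),.045).round(3))
for nm,q in dict(a=(125,188),b=(320,217),c=(300,283),dd=(90,263)).items(): print(nm,plane(D,(240+q[0]/2.1,140+q[1]/2.1),.045).round(3))
tr=dict(a=(68,383),b=(380,455),c=(358,575),dd=(10,495))
for nm,q in tr.items(): print("tray",nm,plane(D,(240+q[0]/2.1,140+q[1]/2.1),.018).round(3))
E
```

```text
jar [0.61064376 0.25071826 0.057     ] [0.61277634 0.25279183 0.057     ] (array([0.61166907, 0.25162134, 0.05641354]), np.float64(0.002719046483697605))
[ 13  18  26  18 142] [350.85915493 251.52112676]Traceback (most recent call last):
  File "<stdin>", line 14, in <module>
cv2.error: OpenCV(4.12.0) /io/opencv/modules/imgproc/src/shapedescr.cpp:356: error: (-215:Assertion failed) n >= 0 && (depth == CV_32F || depth == CV_32S) in function 'fitEllipseNoDirect'
```

```bash
python3 - <<'E'
from h import *
d=pickle.load(open("a.pkl","rb"));S,D=d["scene"],d["side"]
h=cv2.cvtColor(D["img"],cv2.COLOR_RGB2HSV);m=cv2.inRange(h,(0,0,0),(180,255,70))
n,l,s,ce=cv2.connectedComponentsWithStats(m[225:280,325:380])
k=1+np.argmax(s[1:,4]);print(s[k])
cs,_=cv2.findContours((l==k).astype(np.uint8),cv2.RETR_CCOMP,cv2.CHAIN_APPROX_NONE)
for c in cs:
    if len(c)>10:
        e=cv2.fitEllipse((c+[325,225]).astype(np.float32));print(e)
        for z in (.045,.051,.057): print(z,plane(D,e[0],z).round(4))
# post base by eye
print("post base side",plane(D,(240+150/2.1,140+222/2.1),.047),"scene",plane(S,(210+344/4,170+500/4),.047))
print("post top tri",tri(S,(210+339/4,170+370/4),D,(240+151/2.1,140+146/2.1)))
print("knob tri",tri(S,(256.3,275.5),D,(322.8,179.5)), "blue",tri(S,(258.6,294.8),D,(324.7,192.2)))
for nm,q in dict(far=(218,292),left=(38,415),right=(505,490),near=(318,645)).items(): print(nm,plane(S,(210+q[0]/4,170+q[1]/4),.045).round(3))
for nm,q in dict(a=(125,188),b=(320,217),c=(300,283),dd=(90,263)).items(): print(nm,plane(D,(240+q[0]/2.1,140+q[1]/2.1),.045).round(3))
tr=dict(a=(68,383),b=(380,455),c=(358,575),dd=(10,495))
for nm,q in tr.items(): print("tray",nm,plane(D,(240+q[0]/2.1,140+q[1]/2.1),.018).round(3))
E
```

```text
[ 13  17  27  19 211]
((350.9901428222656, 251.1402587890625), (18.23103904724121, 26.77744483947754), 94.45536804199219)
0.045 [ 0.5111 -0.0887  0.045 ]
0.051 [ 0.5109 -0.0808  0.051 ]
0.057 [ 0.5107 -0.073   0.057 ]
((350.8551025390625, 251.12506103515625), (12.504128456115723, 23.712331771850586), 95.00572967529297)
0.045 [ 0.5115 -0.0887  0.045 ]
0.051 [ 0.5112 -0.0809  0.051 ]
0.057 [ 0.511 -0.073  0.057]
post base side [ 0.61312645 -0.09295795  0.047     ] scene [ 0.61303969 -0.09282982  0.047     ]
post top tri (array([ 0.61362305, -0.09294307,  0.15649866]), np.float64(0.0007320400260991767))
knob tri (array([ 0.59703283, -0.19361731,  0.18756271]), np.float64(0.006341378800710819)) blue (array([ 0.59832718, -0.20286563,  0.14126838]), np.float64(0.007616972135292143))
far [0.433 0.001 0.045]
left [ 0.417 -0.149  0.045]
right [ 0.684 -0.028  0.045]
near [ 0.666 -0.183  0.045]
a [ 0.655 -0.162  0.045]
b [ 0.407 -0.139  0.045]
c [ 0.429 -0.008  0.045]
dd [ 0.671 -0.007  0.045]
tray a [0.663 0.157 0.018]
tray b [0.345 0.205 0.018]
tray c [0.37  0.341 0.018]
tray dd [0.686 0.303 0.018]
```

```bash
cat >> h.py <<'E'
from scipy.spatial.transform import Rotation as Ro
def T(o): return Ro.from_euler("xyz",o["eef_rot"]).as_matrix()
def move(o,pos,R):
    """delta in tool axes: mm translation of rows, rotvec"""
    Rc=T(o);return (Rc.T@(np.array(pos)-o["ee_pos"])*1000).round(1), Ro.from_matrix(Rc.T@R).as_rotvec().round(4)
def down(yaw): # tool y axis at heading yaw, x down
    y=np.array([np.cos(yaw),np.sin(yaw),0]);x=np.array([0,0,-1.]);return np.c_[x,y,np.cross(x,y)]
E
python3 - <<'E'
from h import *
from station import ctrl
o=ctrl.get_obs();R=T(o);print(R.round(3), "yaw of y",np.arctan2(R[1,1],R[0,1]))
d=pickle.load(open("a.pkl","rb"));S,D=d["scene"],d["side"]
_,Rw,tw=P(d["wrist"]);c=-Rw.T@tw;print("cam in tool",(R.T@(c-o["ee_pos"])).round(4),(Rw@R).round(3))
print("green",plane(S,(430,224),.06),"black",plane(S,(415,242),.06),"bottle base",plane(S,(411,289),0),"plant",plane(S,(418,185),.05), "bottle side",plane(D,(213,318),0))
for yaw in (1.46,1.46-np.pi): print(move(o,[.611,.2515,.15],down(yaw)))
E
```

```text
[[-0.     0.313 -0.95 ]
 [ 0.001 -0.95  -0.313]
 [-1.    -0.001 -0.   ]] yaw of y -1.2520252188127665
cam in tool [-0.1795 -0.001  -0.0685] [[-0.001  1.    -0.001]
 [-0.236  0.001  0.972]
 [ 0.972  0.001  0.236]]
green [0.75359538 0.31024026 0.06      ] black [0.75563275 0.22343149 0.06      ] bottle base [0.80630574 0.12559778 0.        ] plant [0.63788434 0.45873731 0.05      ] bottle side [0.80117402 0.14721335 0.        ]
(array([  55.6, -597.1, -659. ]), array([-2.712e+00, -1.200e-03,  2.000e-04]))
(array([  55.6, -597.1, -659. ]), array([4.296e-01, 1.000e-04, 9.000e-04]))
```

```bash
cat >> h.py <<'E'
def plan(pos0,h0,segs,grip):
    """segs: (pos,heading,n). assumes tool down. prints rows rounded"""
    p=np.array(pos0,float);h=h0
    for pos,h1,n in segs:
        dp=(np.array(pos)-p)/n;dh=(h1-h)/n
        rows=[]
        for i in range(n):
            # track rounding
            tgt=np.array(pos)-dp*(n-1-i)
            d=(down(h).T@(tgt-p)*1000).round(0);a=round(-dh,3)
            p=p+down(h)@(d/1000);h=h-a
            rows.append([int(d[0]),int(d[1]),int(d[2]),a,0,0,grip])
        print(str(rows).replace(" ",""),"->",p.round(4),round(h,4))
def hd(o): R=T(o);return np.arctan2(R[1,1],R[0,1])
E
python3 - <<'E'
from h import *
from station import ctrl
o=ctrl.get_obs()
plan(o["ee_pos"],hd(o),[([.45,-.12,.25],-.19,12)],94)
E
```

```text
[[-4,-25,-32,np.float64(-0.089),0,0,94],[-3,-21,-35,np.float64(-0.089),0,0,94],[-4,-19,-36,np.float64(-0.089),0,0,94],[-4,-15,-38,np.float64(-0.089),0,0,94],[-4,-11,-39,np.float64(-0.089),0,0,94],[-3,-9,-40,np.float64(-0.089),0,0,94],[-4,-4,-40,np.float64(-0.089),0,0,94],[-4,-1,-41,np.float64(-0.089),0,0,94],[-4,2,-41,np.float64(-0.089),0,0,94],[-3,7,-40,np.float64(-0.089),0,0,94],[-4,9,-40,np.float64(-0.089),0,0,94],[-4,14,-38,np.float64(-0.089),0,0,94]] -> [ 0.4503 -0.1201  0.25  ] -0.184
```

Request:
play_rows([
  [[-4,-25,-32,-0.089,0,0,94],[-3,-21,-35,-0.089,0,0,94],[-4,-19,-36,-0.089,0,0,94],[-4,-15,-38,-0.089,0,0,94],[-4,-11,-39,-0.089,0,0,94],[-3,-9,-40,-0.089,0,0,94]],
], grip_force=20)

```text
time_s: 0.75
ee_pos: [0.3116, -0.3194, 0.2276]
eef_rot: [1.337, 1.571, -0.949]
force: [1.1, 0.0, 0.3]
grip_width: 0.0939
```

Request:
play_rows([
  [[-4,-4,-40,-0.089,0,0,94],[-4,-1,-41,-0.089,0,0,94],[-4,2,-41,-0.089,0,0,94],[-3,7,-40,-0.089,0,0,94],[-4,9,-40,-0.089,0,0,94],[-4,14,-38,-0.089,0,0,94],[0,0,0,0,0,0,94],[0,0,0,0,0,0,94]],
])

```text
time_s: 1.55
ee_pos: [0.4504, -0.1198, 0.2501]
eef_rot: [-1.531, 1.57, 2.999]
force: [-0.9, 0.3, 0.2]
grip_width: 0.0939
```

```bash
sed -i 's/a=round(-dh,3)/a=round(float(-dh),3)/' h.py; python3 - <<'E'
from h import *
from station import ctrl,viewer
o=ctrl.get_obs();print(o["ee_pos"],hd(o),o["qpos"],o["force"],o["moment"])
c=viewer.camera("wrist");pickle.dump((o,c),open("b.pkl","wb"));cv2.imwrite("pics/b_wrist.png",c["img"][:,:,::-1])
E
```

```text
[ 0.45041128 -0.11977361  0.25014445] -0.18295481432066077 [-3.38443923e-01  7.71550033e-02  1.68058582e+00 -1.26835190e-04
  1.38448162e+00 -1.55465583e-01] [-0.86458491  0.33115787  0.22108619] [-0.07568434 -0.06899141 -0.01781467]
```

View pics/b_wrist.png

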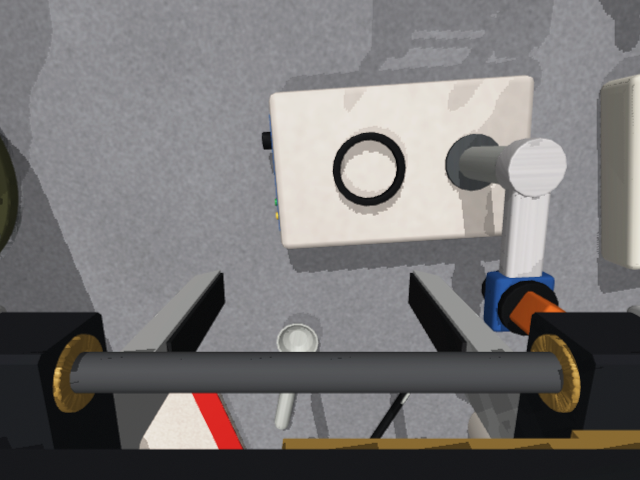

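The wrist view shows the ring at about (369,168), the post foot at (473,162), the post top at (537,167), and the orange handle near (537,312), turned about 30° relative to the arm.

```bash
python3 - <<'E'
from h import *
o,c=pickle.load(open("b.pkl","rb"))
h=cv2.cvtColor(c["img"],cv2.COLOR_RGB2HSV);m=cv2.inRange(h,(0,0,0),(180,255,70))
sub=m[120:220,320:420];n,l,s,ce=cv2.connectedComponentsWithStats(sub);k=1+np.argmax(s[1:,4])
cs,_=cv2.findContours((l==k).astype(np.uint8),cv2.RETR_CCOMP,cv2.CHAIN_APPROX_NONE)
for q in cs:
    if len(q)>20:
        e=cv2.fitEllipse((q+[320,120]).astype(np.float32));print(e, plane(c,e[0],.057),plane(c,e[0],.051))
# housing corners by line fits : white mask contour
m=cv2.inRange(h,(0,0,150),(180,60,255));m[:60]=0
cs,_=cv2.findContours(m[60:260,255:560],cv2.RETR_EXTERNAL,cv2.CHAIN_APPROX_NONE)
q=max(cs,key=cv2.contourArea)[:,0,:]+[255,60]
up=q[(q[:,1]<105)&(q[:,0]>290)&(q[:,0]<515)];lo=q[(q[:,1]>228)&(q[:,0]>300)&(q[:,0]<480)]
for nm,w in (("far",up),("near",lo)):
    X=np.array([plane(c,p,.045)[:2] for p in w]);f=np.polyfit(X[:,0],X[:,1],1);f=np.polyfit(X[:,0][abs(X[:,1]-np.polyval(f,X[:,0]))<.003],X[:,1][abs(X[:,1]-np.polyval(f,X[:,0]))<.003],1);print(nm,len(X),"yaw",np.arctan(f[0]),"y at .5117",np.polyval(f,.5117))
print("post base",plane(c,(473,162),.047)); print("post top",plane(c,(537,167),.16),plane(c,(537,167),.165))
# knob orange
mo=cv2.inRange(h,(5,150,100),(20,255,255));ys,xs=np.nonzero(mo);print(xs.min(),xs.max(),ys.min(),ys.max())
cv2.imwrite("pics/b_knob.png",cv2.resize(c["img"][240:360,460:600,::-1],None,fx=5,fy=5))
E
```

```text
((368.69537353515625, 168.61959838867188), (70.32978057861328, 72.78044891357422), 35.13859176635742) [ 0.51006876 -0.0796212   0.057     ] [ 0.51083191 -0.08007458  0.051     ]
((367.9292907714844, 168.59390258789062), (56.79656982421875, 59.69612121582031), 30.12145233154297) [ 0.50933419 -0.07946063  0.057     ] [ 0.51008551 -0.07991142  0.051     ]
far 224 yaw -0.11757816493261897 y at .5117 -0.0015694424417809494
near 179 yaw -0.11835759092158424 y at .5117 -0.15750491633097036
post base [ 0.61511562 -0.09286969  0.047     ]
post top [ 0.61442728 -0.09233967  0.16      ] [ 0.61161417 -0.09158185  0.165     ]
53 639 292 448
```

View pics/b_knob.png

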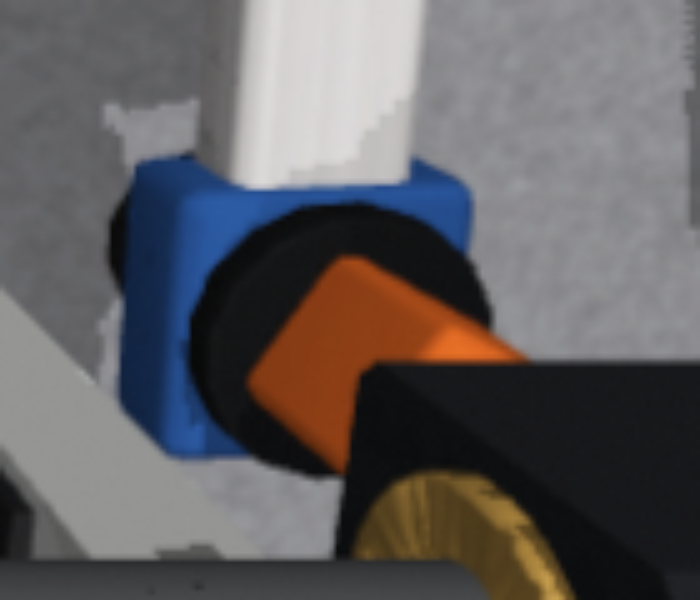

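```bash
python3 - <<'E'
from h import *
from station import ctrl
o=ctrl.get_obs()
plan(o["ee_pos"],hd(o),[([.6115,.2515,.14],1.45,12)],94)
E
```

```text
[[9,8,-33,-0.136,0,0,94],[9,11,-32,-0.136,0,0,94],[10,17,-29,-0.136,0,0,94],[9,20,-28,-0.136,0,0,94],[9,23,-24,-0.136,0,0,94],[9,27,-21,-0.136,0,0,94],[9,29,-17,-0.136,0,0,94],[9,31,-13,-0.136,0,0,94],[10,33,-9,-0.136,0,0,94],[9,33,-4,-0.136,0,0,94],[9,34,1,-0.136,0,0,94],[9,33,5,-0.136,0,0,94]] -> [0.6117 0.2512 0.1402] 1.4474
```

Request:
play_rows([
  [[9,8,-33,-0.136,0,0,94],[9,11,-32,-0.136,0,0,94],[10,17,-29,-0.136,0,0,94],[9,20,-28,-0.136,0,0,94],[9,23,-24,-0.136,0,0,94],[9,27,-21,-0.136,0,0,94],[9,29,-17,-0.136,0,0,94]],
])

```text
time_s: 2.3
ee_pos: [0.545, 0.0968, 0.186]
eef_rot: [-1.445, 1.571, -2.245]
force: [0.2, -0.1, 0.8]
grip_width: 0.0941
```

Request:
play_rows([
  [[9,31,-13,-0.136,0,0,94],[10,33,-9,-0.136,0,0,94],[9,33,-4,-0.136,0,0,94],[9,34,1,-0.136,0,0,94],[9,33,5,-0.136,0,0,94],[0,0,0,0,0,0,94],[0,0,0,0,0,0,94]],
])

```text
time_s: 3.0
ee_pos: [0.6119, 0.2502, 0.1398]
eef_rot: [-2.471, 1.57, -2.597]
force: [0.1, -0.9, 0.2]
grip_width: 0.0938
```

```bash
python3 - <<'E'
from h import *
from station import ctrl,viewer
o=ctrl.get_obs();print(o["ee_pos"],hd(o),o["qpos"].round(2))
c=viewer.camera("wrist");pickle.dump((o,c),open("c.pkl","wb"));cv2.imwrite("pics/c_wrist.png",c["img"][:,:,::-1])
for s,ce in blobs(c["img"],(105,120,50),(130,255,255),minA=200)[1]: print(s,ce)
E
```

```text
[0.6119008  0.25019772 0.13979514] 1.4451311395191357 [ 0.33  0.6   1.24 -0.    1.3  -1.11]
[ 283  211   73   72 4117] [318.85183386 246.90721399]
```

View pics/c_wrist.png

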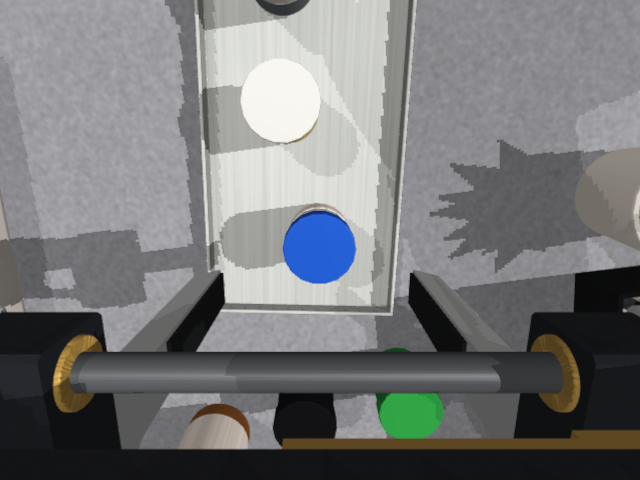

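```bash
python3 - <<'E'
from h import *
o,c=pickle.load(open("c.pkl","rb"))
for p in ((318.9,246.9),(318.9,247.5)): print(plane(c,p,.065))
# check tool axis point projected at z .065
print(proj(c,[o["ee_pos"][0],o["ee_pos"][1],.065]))
j=plane(c,(318.9,247),.065);plan(o["ee_pos"],hd(o),[([j[0],j[1],.038],hd(o),5)],94)
E
```

```text
[0.61055408 0.25312379 0.065     ]
[0.61098727 0.25307017 0.065     ]
[315.01205757 249.23388241]
[[20,1,0,-0.0,0,0,94],[21,0,-1,-0.0,0,0,94],[20,1,0,-0.0,0,0,94],[20,0,0,-0.0,0,0,94],[21,1,-1,-0.0,0,0,94]] -> [0.6103 0.2534 0.0378] 1.4451
```

Request:
play_rows([
  [[20,1,0,0,0,0,94],[21,0,-1,0,0,0,94],[20,1,0,0,0,0,94],[20,0,0,0,0,0,94],[21,1,0,0,0,0,94],[0,0,0,0,0,0,94],[0,0,0,0,0,0,70]],
], grip_force=15)

```text
time_s: 3.75
ee_pos: [0.6116, 0.2536, 0.0396]
eef_rot: [0.367, 1.57, 0.242]
force: [0.3, 0.8, 1.3]
grip_width: 0.089
```

Request:
play_rows([
  [[0,0,0,0,0,0,40],[0,0,0,0,0,0,40],[0,0,0,0,0,0,40],[0,0,0,0,0,0,40],[0,0,0,0,0,0,40]],
], grip_force=20)

```text
time_s: 4.25
ee_pos: [0.6113, 0.2546, 0.0387]
eef_rot: [0.019, 1.57, -0.103]
force: [0.2, -0.8, 2.2]
grip_width: 0.0515
```

```bash
python3 - <<'E'
from h import *
from station import ctrl
o=ctrl.get_obs();print(o["ee_pos"],hd(o),o["force"])
plan(o["ee_pos"],hd(o),[(o["ee_pos"]+[0,0,.096],hd(o),4),([.5103,-.080,.134],1.453,10)],40)
E
```

```text
[0.6112829  0.25457668 0.03872803] 1.4479516325931205 [ 0.20423922 -0.83969555  2.16930432]
[[-24,0,0,-0.0,0,0,40],[-24,0,0,-0.0,0,0,40],[-24,0,0,-0.0,0,0,40],[-24,0,0,-0.0,0,0,40]] -> [0.6113 0.2546 0.1347] 1.448
[[0,-34,-6,-0.001,0,0,40],[0,-35,-6,-0.001,0,0,40],[0,-34,-6,-0.001,0,0,40],[0,-35,-6,-0.001,0,0,40],[0,-34,-6,-0.001,0,0,40],[0,-35,-6,-0.001,0,0,40],[1,-34,-6,-0.001,0,0,40],[0,-34,-6,-0.001,0,0,40],[0,-35,-7,-0.001,0,0,40],[0,-34,-6,-0.001,0,0,40]] -> [ 0.5101 -0.0798  0.1337] 1.458
```

Request:
play_rows([
  [[-24,0,0,0,0,0,40],[-24,0,0,0,0,0,40],[-24,0,0,0,0,0,40],[-24,0,0,0,0,0,40],[0,-20,-3,0,0,0,40],[0,-34,-6,0,0,0,40],[0,-35,-6,0,0,0,40],[0,-35,-6,0,0,0,40],[0,-35,-6,0,0,0,40]],
])

```text
time_s: 5.15
ee_pos: [0.5642, 0.099, 0.1343]
eef_rot: [-2.999, 1.571, -3.122]
force: [0.4, -0.9, -0.4]
grip_width: 0.0515
```

Request:
play_rows([
  [[0,-35,-6,0,0,0,40],[0,-35,-6,0,0,0,40],[0,-35,-6,0,0,0,40],[0,-35,-6,0,0,0,40],[0,-25,-6,0,0,0,40],[0,-20,-4,0,0,0,40],[0,0,0,0,0,0,40],[0,0,0,0,0,0,40]],
])

```text
time_s: 5.95
ee_pos: [0.5085, -0.0792, 0.1345]
eef_rot: [1.5, 1.571, 1.376]
force: [0.0, 0.0, -1.2]
grip_width: 0.0517
```

```bash
python3 - <<'E'
from h import *
from station import ctrl,viewer
o=ctrl.get_obs();print(o["ee_pos"],hd(o),o["qpos"].round(2),o["force"],o["grip_width"])
for n in ("wrist","side","scene"):
    c=viewer.camera(n);pickle.dump((o,c),open(f"d_{n}.pkl","wb"));im=c["img"]
    if n=="side": im=cv2.resize(im[130:310,240:440],None,fx=3.3,fy=3.3)
    if n=="scene": im=cv2.resize(im[190:350,200:360],None,fx=3.5,fy=3.5)
    cv2.imwrite(f"pics/d_{n}.png",im[:,:,::-1])
plan(o["ee_pos"],hd(o),[([.5103,-.080,.0825],1.453,3)],40)
E
```

```text
[ 0.5085399  -0.07920358  0.13448389] 1.447270464473558 [-0.23  0.29  1.7   0.    1.14 -1.67] [ 0.03098624  0.01149862 -1.17372074] 0.051682344933464554
[[17,0,1,-0.002,0,0,40],[18,0,0,-0.002,0,0,40],[17,-1,1,-0.002,0,0,40]] -> [ 0.5104 -0.0804  0.0825] 1.4533
```

View pics/d_wrist.png

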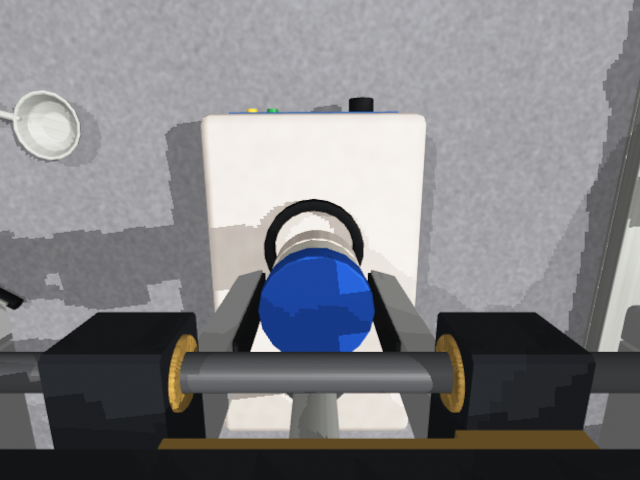

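View pics/d_side.png

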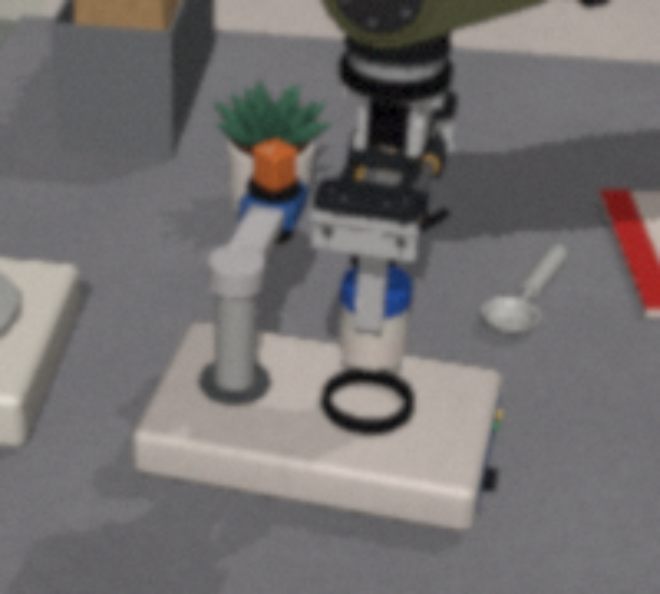

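View pics/d_scene.png

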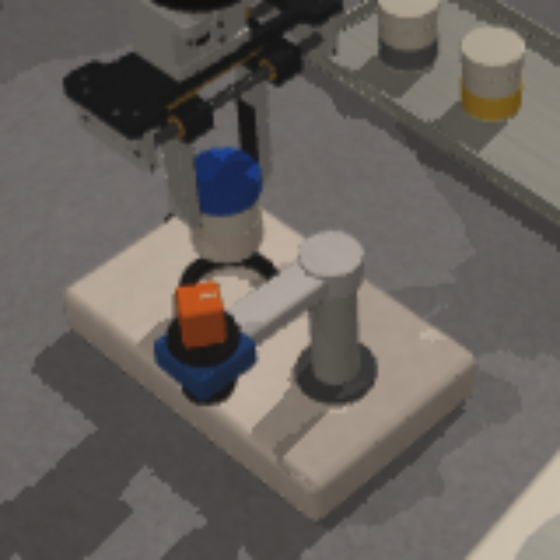

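```bash
python3 - <<'E'
from h import *
o,c=pickle.load(open("d_wrist.pkl","rb"))
h=cv2.cvtColor(c["img"],cv2.COLOR_RGB2HSV);m=cv2.inRange(h,(105,120,50),(130,255,255));m[:200]=0
cs,_=cv2.findContours(m,cv2.RETR_EXTERNAL,cv2.CHAIN_APPROX_NONE);q=max(cs,key=cv2.contourArea)[:,0]
print(q.min(0),q.max(0))
q=q[(q[:,1]<345)&(q[:,1]>262)]
e=cv2.fitEllipse(q.astype(np.float32));print(e,plane(c,e[0],.1608))
# ring: outer contour points upper part
m=cv2.inRange(h,(0,0,0),(180,255,60));m[:190]=0;m[262:]=0;m[:,:255]=0;m[:,372:]=0
cs,_=cv2.findContours(m,cv2.RETR_EXTERNAL,cv2.CHAIN_APPROX_NONE);q=max(cs,key=cv2.contourArea)[:,0]
X=[]
for r in range(m.shape[0]):
    pass
hull=cv2.convexHull(q)[:,0];hull=hull[hull[:,1]<255]
X=np.array([plane(c,p,.057)[:2] for p in hull]);A=np.c_[2*X,np.ones(len(X))];s=np.linalg.lstsq(A,(X**2).sum(1),rcond=None)[0];print("ring",s[:2],np.sqrt(s[2]+s[:2]@s[:2]))
E
```

```text
[258 248] [374 351]
((316.0675048828125, 306.5196228027344), (113.3386001586914, 114.53982543945312), 93.07505798339844) [ 0.50746886 -0.07820994  0.1608    ]
ring [ 0.50800154 -0.08022176] 0.03440738375652038
```

Request:
play_rows([
  [[5,-1,2,0,0,0,40],[12,-1,1,0,0,0,40],[12,0,0,0,0,0,40],[12,0,0,0,0,0,40],[5,0,0,0,0,0,40],[4,0,0,0,0,0,40],[0,0,0,0,0,0,40]],
])

```text
time_s: 6.8
ee_pos: [0.5111, -0.0816, 0.084]
eef_rot: [3.024, 1.57, 2.901]
force: [1.1, -0.1, -0.7]
grip_width: 0.0515
```

Request:
play_rows([
  [[2,0,0,0,0,0,40],[1,0,0,0,0,0,40],[0,0,0,0,0,0,40]],
])

```text
time_s: 7.1
ee_pos: [0.5113, -0.0817, 0.0816]
eef_rot: [-0.151, 1.571, -0.274]
force: [0.4, 0.3, -1.1]
grip_width: 0.0513
```

```bash
python3 - <<'E'
from h import *
from station import ctrl,viewer
o=ctrl.get_obs();print(o["ee_pos"],o["force"],o["grip_width"])
c=viewer.camera("side");cv2.imwrite("pics/e_side.png",cv2.resize(c["img"][180:310,270:400],None,fx=4.5,fy=4.5)[:,:,::-1])
E
```

```text
[ 0.51129209 -0.08170154  0.08155758] [ 0.3817859   0.25119054 -1.06229477] 0.05126806550856009
```

View pics/e_side.png

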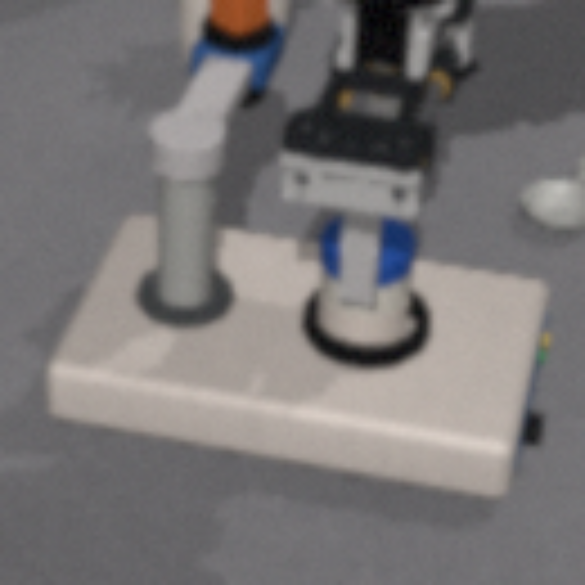

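In the side view the jar stands inside the ring at (365,320). I'll lower the last fraction until it touches the floor of the cup, then release.

Request:
play_rows([
  [[1,0,0,0,0,0,40],[1,0,0,0,0,0,40],[0,0,0,0,0,0,40]],
])

```text
time_s: 7.45
ee_pos: [0.5116, -0.0818, 0.0806]
eef_rot: [-0.104, 1.569, -0.226]
force: [-5.0, 1.2, 13.5]
grip_width: 0.0517
```

Request:
play_rows([
  [[-0.5,0,0,0,0,0,40],[0,0,0,0,0,0,75],[0,0,0,0,0,0,75],[0,0,0,0,0,0,75],[0,0,0,0,0,0,75],[-15,0,0,0,0,0,75],[-30,0,0,0,0,0,75],[-40,0,0,0,0,0,75],[-45,0,0,0,0,0,75],[0,0,0,0,0,0,75]],
])

```text
time_s: 8.45
ee_pos: [0.5132, -0.0821, 0.2156]
eef_rot: [-0.105, 1.562, -0.228]
force: [0.0, 0.3, -0.3]
grip_width: 0.0752
```

```bash
python3 - <<'E'
from h import *
from station import ctrl,viewer
o=ctrl.get_obs();print(o["ee_pos"],hd(o),o["qpos"].round(2),o["force"],o["grip_width"])
for n in ("wrist","side","scene"):
    c=viewer.camera(n);pickle.dump((o,c),open(f"f_{n}.pkl","wb"));im=c["img"]
    if n=="side": im=cv2.resize(im[150:290,270:410],None,fx=4,fy=4)
    if n=="scene": im=cv2.resize(im[230:350,210:350],None,fx=4,fy=4)
    cv2.imwrite(f"pics/f_{n}.png",im[:,:,::-1])
E
```

```text
[ 0.513173   -0.08208736  0.21562003] 1.4480419136653098 [-0.23  0.22  1.6   0.    1.31 -1.68] [ 0.02429238  0.3363679  -0.34857409] 0.07524518964036347
```

View pics/f_wrist.png

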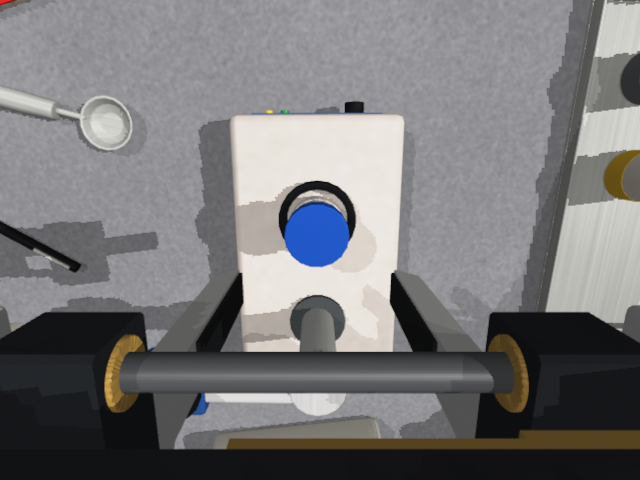

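View pics/f_side.png

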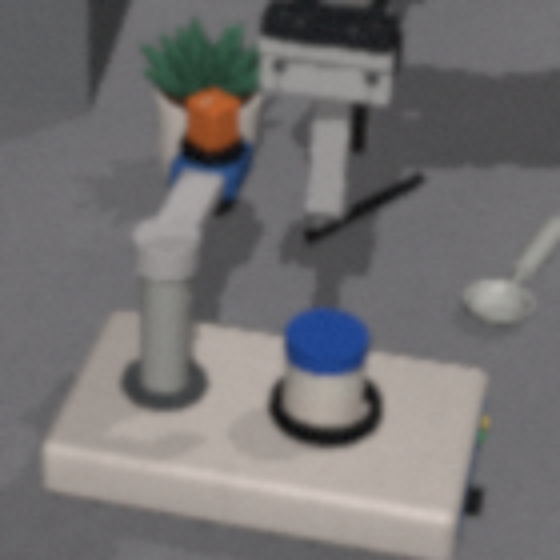

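View pics/f_scene.png

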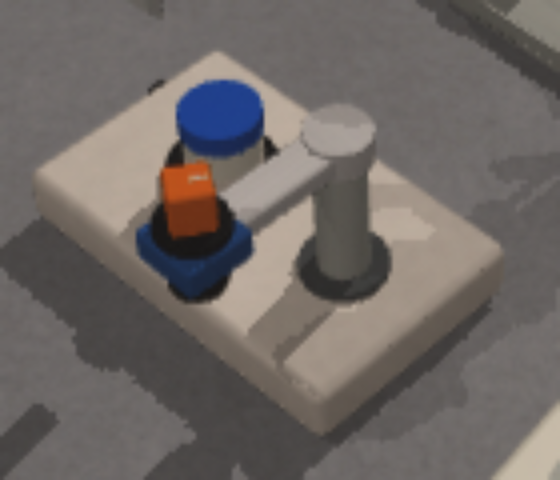

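```bash
python3 - <<'E'
from h import *
from station import ctrl
o=ctrl.get_obs()
plan(o["ee_pos"],hd(o),[([.598,-.196,.25],-.16,12)],94)
E
```

```text
[[-3,-9,8,0.134,0,0,94],[-4,-7,10,0.134,0,0,94],[-3,-6,10,0.134,0,0,94],[-4,-5,11,0.134,0,0,94],[-3,-3,12,0.134,0,0,94],[-3,-1,11,0.134,0,0,94],[-4,0,12,0.134,0,0,94],[-3,2,12,0.134,0,0,94],[-4,3,12,0.134,0,0,94],[-3,5,11,0.134,0,0,94],[-3,6,10,0.134,0,0,94],[-4,7,10,0.134,0,0,94]] -> [ 0.5976 -0.1964  0.2502] -0.16
```

Request:
play_rows([
  [[-7,-9,8,0.134,0,0,60],[-6,-7,10,0.134,0,0,60],[-6,-6,10,0.134,0,0,60],[-6,-5,11,0.134,0,0,60],[-5,-3,12,0.134,0,0,60],[-4,-1,11,0.134,0,0,60],[0,0,12,0.134,0,0,60]],
])

```text
time_s: 9.3
ee_pos: [0.5619, -0.1482, 0.2425]
eef_rot: [-2.416, 1.569, 2.801]
force: [0.5, 0.7, 0.4]
grip_width: 0.0601
```

Request:
play_rows([
  [[0,2,12,0.134,0,0,64],[0,3,12,0.134,0,0,64],[0,5,11,0.134,0,0,64],[0,6,10,0.134,0,0,64],[0,7,10,0.134,0,0,64],[0,0,0,0,0,0,64],[0,0,0,0,0,0,64]],
])

```text
time_s: 10.0
ee_pos: [0.5975, -0.1962, 0.2424]
eef_rot: [-1.841, 1.569, 2.715]
force: [-0.2, -0.0, -0.8]
grip_width: 0.0641
```

```bash
python3 - <<'E'
from h import *
from station import ctrl,viewer
o=ctrl.get_obs();print(o["ee_pos"],hd(o),T(o)[:,0],o["qpos"].round(2),o["grip_width"])
c=viewer.camera("wrist");pickle.dump((o,c),open("g.pkl","wb"));cv2.imwrite("pics/g_wrist.png",c["img"][:,:,::-1])
E
```

```text
[ 0.59749906 -0.19617781  0.24244686] -0.15620083297249987 [-2.08812511e-03  9.48761742e-04 -9.99997370e-01] [-0.38  0.46  1.22  0.    1.47 -0.22] 0.06412235604225326
```

View pics/g_wrist.png

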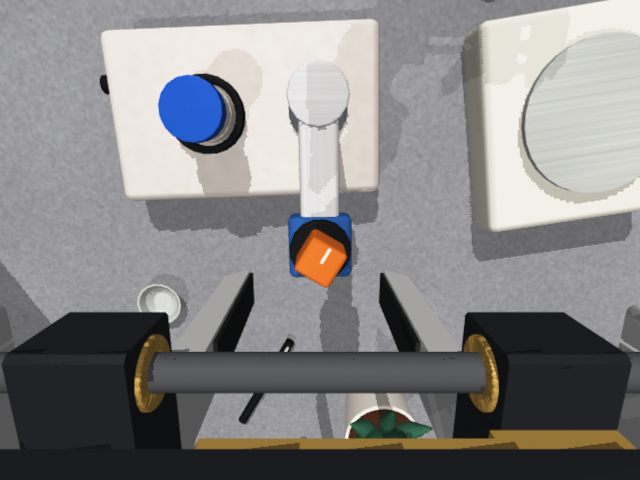

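```bash
python3 - <<'E'
from h import *
o,c=pickle.load(open("g.pkl","rb"))
m,b=blobs(c["img"],(5,140,190),(22,255,255));print([(s,ce) for s,ce in b])
cs,_=cv2.findContours(m,cv2.RETR_EXTERNAL,cv2.CHAIN_APPROX_NONE);q=max(cs,key=cv2.contourArea);r=cv2.minAreaRect(q);bx=cv2.boxPoints(r);print(r)
X=np.array([plane(c,p,.198)[:2] for p in bx]);print("knob",X.mean(0),[np.linalg.norm(X[i]-X[i-1]).round(4) for i in range(4)],[(np.arctan2(*(X[i]-X[i-1])[::-1])%(np.pi/2)).round(3) for i in range(4)])
m,b=blobs(c["img"],(105,120,50),(130,255,255));
for s,ce in b: print(s,ce)
# head top edge corners
print("head edge near post z.16",plane(c,(290,214),.16),plane(c,(351,214),.16))
pt=np.array([.6146,-.0924]);v=X.mean(0)-pt;print("r",np.linalg.norm(v),"a",np.arctan2(-v[1],-v[0]))
cv2.imwrite("pics/g_knob.png",cv2.resize(c["img"][190:300,270:370],None,fx=5,fy=5)[:,:,::-1])
E
```

```text
[(array([ 295,  237,   51,   50, 1402], dtype=int32), array([319.63980029, 261.90727532])), (array([492, 373,   6,  14,  43], dtype=int32), array([494.74418605, 379.93023256])), (array([135, 378,   5,   8,  30], dtype=int32), array([136.56666667, 381.23333333])), (array([135, 387,   5,   7,  26], dtype=int32), array([136.53846154, 389.61538462])), (array([494, 388,   4,   7,  22], dtype=int32), array([495.5       , 390.63636364]))]
((319.98529052734375, 261.691162109375), (38.7586784362793, 38.587181091308594), 30.963754653930664)
knob [ 0.59970847 -0.19593128] [np.float64(0.0248), np.float64(0.0247), np.float64(0.0243), np.float64(0.0251)] [np.float64(0.85), np.float64(0.885), np.float64(0.863), np.float64(0.907)]
[ 158   75   68   68 3591] [191.71345029 108.76023392]
[288 213  63  37 678] [318.5619469  223.29941003]
[290 254  12  23  93] [292.97849462 268.76344086]
[337 256  14  20 119] [345.92436975 268.87394958]
head edge near post z.16 [ 0.58267496 -0.1691424   0.16      ] [ 0.62540074 -0.17583056  0.16      ]
r 0.10459676848352237 a 1.4279400895284793
```

View pics/g_knob.png

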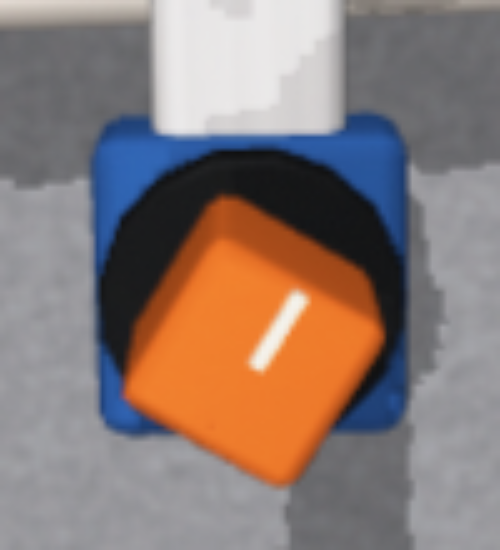

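Request:
play_rows([
  [[15,2,0,0,0,0,64],[25,0,0,0,0,0,64],[25,0,0,0,0,0,64],[20,0,0,0,0,0,64],[10,0,0,0,0,0,64],[0,-4,0,0,0,0,64],[0,-3,0,0,0,0,64],[0,0,0,0,0,0,64]],
])

```text
time_s: 10.85
ee_pos: [0.593, -0.1957, 0.1502]
eef_rot: [1.343, 1.569, -0.388]
force: [0.4, 0.4, 0.1]
grip_width: 0.0638
```

Request:
play_rows([
  [[0,-2,0,0,0,0,64],[0,-5.2,-0.7,0.05,0,0,64],[0,-10.4,-1.4,0.1,0,0,64],[0,-10.4,-1.4,0.1,0,0,64],[0,-10.4,-1.4,0.1,0,0,64]],
])

```text
time_s: 11.35
ee_pos: [0.5578, -0.181, 0.1498]
eef_rot: [1.453, 1.568, -0.632]
force: [2.2, -3.9, -0.1]
grip_width: 0.0643
```

```bash
python3 - <<'E'
from h import *
from station import ctrl,viewer
o=ctrl.get_obs();h=hd(o);print(o["ee_pos"],h,o["force"],o["moment"],o["grip_width"])
pt=np.array([.6146,-.0924]);print("pt in tool",down(h).T[1:,:2]@(o["ee_pos"][:2]-pt)*1000)
c=viewer.camera("wrist");cv2.imwrite("pics/h_wrist.png",c["img"][:,:,::-1])
E
```

```text
[ 0.55776347 -0.18098639  0.14982527] -0.5143897109680429 [ 2.20157451 -3.94652153 -0.06875472] [-0.80347977 -0.60087819 -0.05187683] 0.06425531341048915
pt in tool [ -5.89667163 105.08648499]
```

View pics/h_wrist.png

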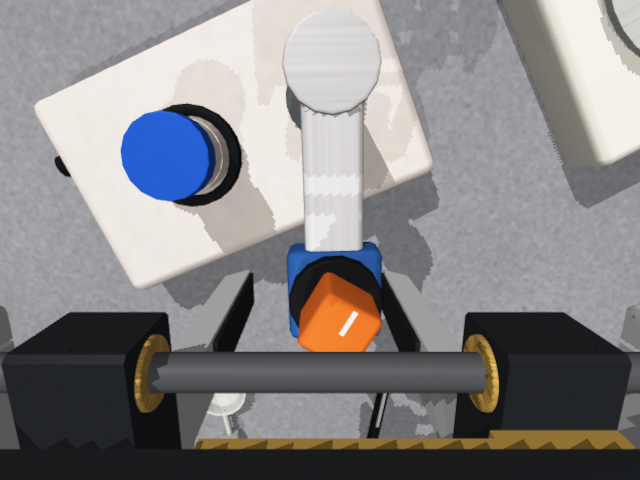

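Request:
play_rows([
  [[0,-10.4,-1.2,0.1,0,0,64],[0,-10.4,-1.2,0.1,0,0,64],[0,-10.4,-1.2,0.1,0,0,64],[0,-10.4,-1.2,0.1,0,0,64],[0,-10.4,-1.2,0.1,0,0,64],[0,-10.4,-1.2,0.1,0,0,64],[0,-10.4,-1.2,0.1,0,0,64],[0,-10.4,-1.2,0.1,0,0,64],[0,-10.4,-1.2,0.1,0,0,64]],
])

```text
time_s: 12.3
ee_pos: [0.5108, -0.1027, 0.1497]
eef_rot: [2.444, 1.569, -0.539]
force: [3.1, -2.6, -0.1]
grip_width: 0.0641
```

```bash
python3 - <<'E'
from h import *
from station import ctrl,viewer
o=ctrl.get_obs();h=hd(o);print(o["ee_pos"],h,o["force"],o["moment"],o["qpos"].round(2))
pt=np.array([.6146,-.0924]);print("pt in tool",down(h).T[1:,:2]@(o["ee_pos"][:2]-pt)*1000)
E
```

```text
[ 0.5107755  -0.10266159  0.14974406] -1.4121094182956182 [ 3.10827714 -2.569221   -0.12810382] [-0.51215032 -0.54026462  0.08600128] [-0.27  0.29  1.67 -0.    1.18  1.14]
pt in tool [ -6.27386692 104.14157028]
```

Request:
play_rows([
  [[0,-10.4,-1.2,0.1,0,0,64],[0,-8.3,-1,0.08,0,0,64],[0,-3.2,-0.3,0.03,0,0,64],[0,0,0,0,0,0,64]],
])

```text
time_s: 12.7
ee_pos: [0.511, -0.0803, 0.1495]
eef_rot: [3.016, 1.57, -0.173]
force: [0.4, 0.0, 0.8]
grip_width: 0.0644
```

Request:
play_rows([
  [[0,-3.2,-0.3,0.03,0,0,64],[0,0,0,0,0,0,64]],
])

```text
time_s: 12.9
ee_pos: [0.5114, -0.0774, 0.1493]
eef_rot: [2.954, 1.57, -0.265]
force: [-0.8, -0.8, 0.8]
grip_width: 0.0639
```

Request:
play_rows([
  [[0,-2,-0.2,0.02,0,0,64],[0,0,0,0,0,0,64]],
])

```text
time_s: 13.1
ee_pos: [0.5117, -0.0755, 0.1492]
eef_rot: [2.871, 1.57, -0.369]
force: [0.3, -2.2, 1.6]
grip_width: 0.0638
```

```bash
python3 - <<'E'
from h import *
from station import ctrl,viewer
o=ctrl.get_obs();h=hd(o);print(o["ee_pos"],h,o["force"],o["moment"],o["qpos"].round(2))
pt=np.array([.6146,-.0924]);print("pt in tool",down(h).T[1:,:2]@(o["ee_pos"][:2]-pt)*1000)
E
```

```text
[ 0.51169306 -0.07545433  0.14915256] -1.6699153323790183 [ 0.30539116 -2.22212732  1.59110297] [-0.47980101 -0.13375853  0.00937349] [-0.22  0.28  1.68 -0.    1.18  1.45]
pt in tool [ -6.67915123 104.07873518]
```

Request:
play_rows([
  [[0,-2,-0.2,0.02,0,0,64],[0,0,0,0,0,0,64]],
])

```text
time_s: 13.3
ee_pos: [0.512, -0.0733, 0.149]
eef_rot: [-3.012, 1.571, 0.01]
force: [0.1, -2.1, 1.9]
grip_width: 0.0643
```

Request:
play_rows([
  [[0,-1.5,0,0.01,0,0,64],[0,0,0,0,0,0,64]],
])

```text
time_s: 13.5
ee_pos: [0.5122, -0.0724, 0.149]
eef_rot: [1.883, 1.57, -1.388]
force: [1.0, -7.0, 0.8]
grip_width: 0.0639
```

```bash
python3 - <<'E'
from h import *
from station import ctrl,viewer
o=ctrl.get_obs();h=hd(o);print(o["ee_pos"],h,o["force"],o["moment"])
for n in ("wrist","scene"):
    c=viewer.camera(n);pickle.dump((o,c),open(f"i_{n}.pkl","wb"));im=c["img"]
    if n=="scene": im=cv2.resize(im[210:340,200:340],None,fx=4,fy=4)
    cv2.imwrite(f"pics/i_{n}.png",im[:,:,::-1])
E
```

```text
[ 0.51215176 -0.07238502  0.14895913] -1.7004170299356853 [ 1.02306393 -6.99465717  0.82444261] [-1.40053832 -0.20063115  0.09126296]
```

View pics/i_wrist.png

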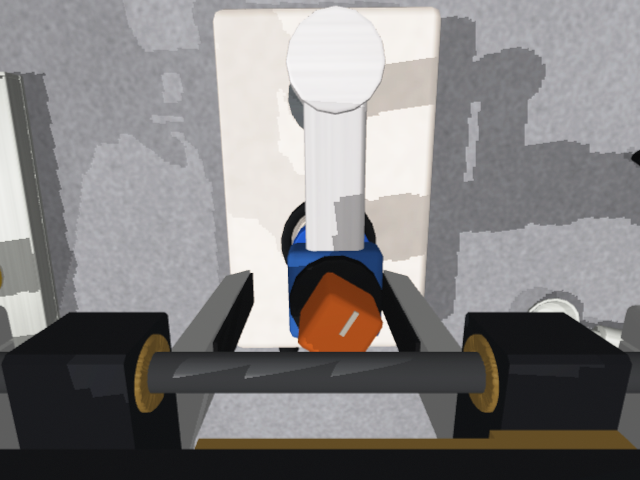

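Force has risen to 7 N against about 4 N of free friction. I'll press a bit more to confirm the stop.

Request:
play_rows([
  [[0,-1,0,0,0,0,64],[0,0,0,0,0,0,64]],
])

```text
time_s: 13.8
ee_pos: [0.5121, -0.0723, 0.1489]
eef_rot: [1.671, 1.568, -1.6]
force: [1.0, -13.5, 0.0]
grip_width: 0.0641
```

Request:
play_rows([
  [[0,-1,0,0,0,0,64],[0,0,0,0,0,0,64]],
])

```text
time_s: 14.0
ee_pos: [0.5122, -0.0722, 0.1489]
eef_rot: [1.645, 1.566, -1.627]
force: [0.2, -21.0, -0.4]
grip_width: 0.0648
```

Request:
play_rows([
  [[0,5,0,0,0,0,70],[0,5,0,0,0,0,80],[0,1,0,0,0,0,90],[-10,0,0,0,0,0,90],[-30,0,0,-0.05,0,0,90],[-40,0,0,-0.14,0,0,90],[-15,0,0,-0.14,0,0,90],[0,0,0,-0.14,0,0,90],[0,0,0,-0.14,0,0,90],[0,0,0,-0.14,0,0,90]],
])

```text
time_s: 15.0
ee_pos: [0.5109, -0.0804, 0.2448]
eef_rot: [2.655, 1.57, 0.141]
force: [0.3, 0.3, -0.4]
grip_width: 0.09
```

Request:
play_rows([
  [[0,0,0,-0.14,0,0,90],[0,0,0,-0.14,0,0,90],[0,0,0,-0.14,0,0,90],[0,0,0,-0.14,0,0,90],[0,0,0,-0.14,0,0,90],[0,0,0,-0.14,0,0,90],[0,0,0,0,0,0,90],[0,0,0,0,0,0,90]],
])

```text
time_s: 15.8
ee_pos: [0.5109, -0.0806, 0.2444]
eef_rot: [1.729, 1.57, 0.044]
force: [-1.1, 0.7, -0.6]
grip_width: 0.0901
```

```bash
python3 - <<'E'
from h import *
from station import ctrl,viewer
o=ctrl.get_obs();h=hd(o);print(o["ee_pos"],h,o["force"],o["moment"],o["qpos"].round(2),T(o)[:,0])
for n in ("wrist","scene","side"):
    c=viewer.camera(n);pickle.dump((o,c),open(f"j_{n}.pkl","wb"));im=c["img"]
    if n=="scene": im=cv2.resize(im[210:340,200:340],None,fx=4,fy=4)
    if n=="side": im=cv2.resize(im[170:290,280:400],None,fx=4.5,fy=4.5)
    cv2.imwrite(f"pics/j_{n}.png",im[:,:,::-1])
E
```

```text
[ 0.51093522 -0.08059644  0.24441136] -0.11403095027926635 [-1.09836731  0.71261802 -0.59276771] [-0.04890701 -0.06937588 -0.02488719] [-0.23  0.2   1.56  0.    1.39 -0.11] [ 4.04461162e-04  1.79801950e-05 -9.99999918e-01]
```

View pics/j_wrist.png

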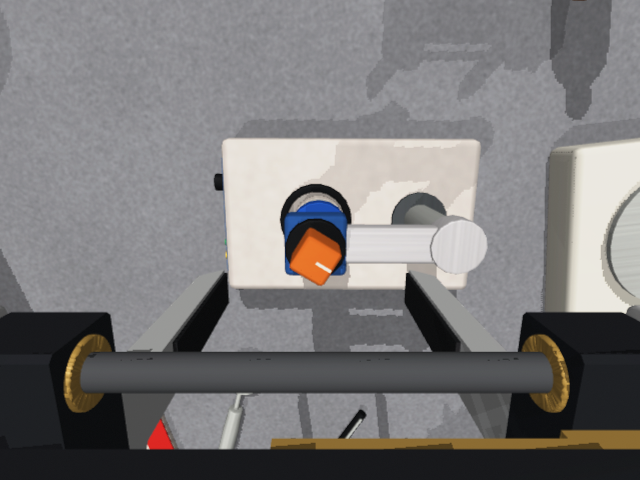

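View pics/j_scene.png

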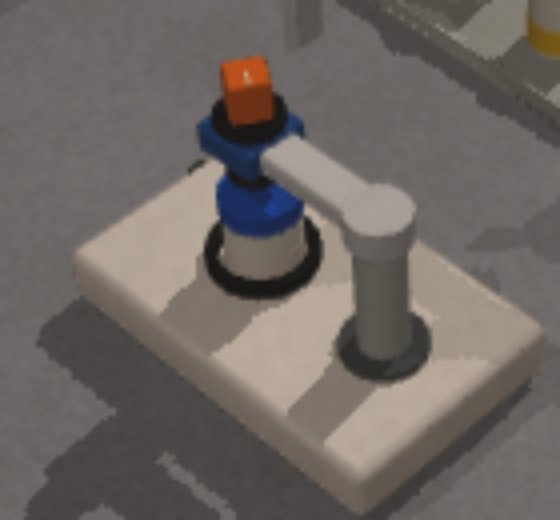

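View pics/j_side.png

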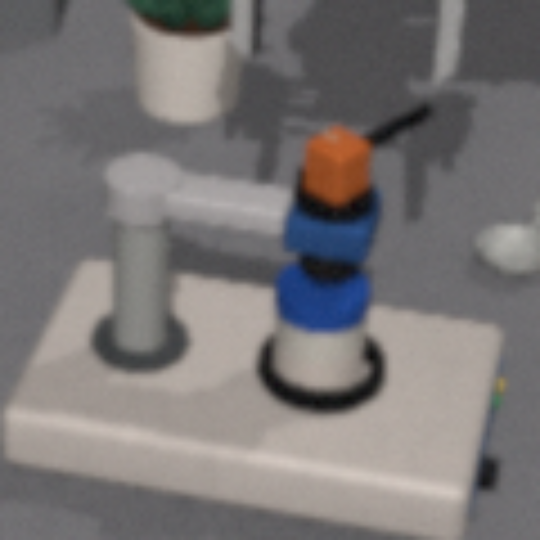

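The clamp arm is now over the jar and in line with the housing. The knob's top is near (318,260) in the wrist view, with its white mark pointing down and right. Next I'll measure the knob angle.

```bash
python3 - <<'E'
from h import *
o,c=pickle.load(open("j_wrist.pkl","rb"))
h=cv2.cvtColor(c["img"],cv2.COLOR_RGB2HSV)
m=cv2.inRange(h,(3,140,90),(22,255,255));m[:200]=0;m[300:]=0;m[:,:270]=0;m[:,370:]=0
hist=h[...,2][m>0];print(np.percentile(hist,[5,25,50,75,95]))
for vmin in (150,180,200):
    m2=cv2.inRange(h,(3,140,vmin),(22,255,255))&m
    cs,_=cv2.findContours(m2,cv2.RETR_EXTERNAL,cv2.CHAIN_APPROX_NONE);q=max(cs,key=cv2.contourArea);r=cv2.minAreaRect(q);bx=cv2.boxPoints(r)
    X=np.array([plane(c,p,.198)[:2] for p in bx]);print(vmin,r,X.mean(0),[(np.arctan2(*(X[i]-X[i-1])[::-1])%(np.pi/2)).round(3) for i in range(4)],[np.linalg.norm(X[i]-X[i-1]).round(4) for i in range(4)])
w=cv2.inRange(h,(0,0,190),(180,90,255));w[:235]=0;w[290:]=0;w[:,:300]=0;w[:,340:]=0
ys,xs=np.nonzero(w);X=np.array([plane(c,p,.198)[:2] for p in zip(xs,ys)]);u,s,vt=np.linalg.svd(X-X.mean(0));print("mark",len(xs),X.mean(0),np.arctan2(vt[0,1],vt[0,0]))
cv2.imwrite("pics/j_knob.png",cv2.resize(c["img"][190:300,265:375],None,fx=5,fy=5)[:,:,::-1])
# lines of blue head yaw & bar
E
```

```text
[141. 177. 231. 233. 234.]
150 ((315.88946533203125, 257.28790283203125), (41.27143859863281, 45.124794006347656), 30.465543746948242) [ 0.51099815 -0.07774854] [np.float64(0.9), np.float64(0.932), np.float64(0.915), np.float64(0.955)] [np.float64(0.0266), np.float64(0.029), np.float64(0.0259), np.float64(0.0295)]
180 ((314.6470642089844, 260.08819580078125), (38.587181091308594, 37.90118408203125), 30.963754653930664) [ 0.51003558 -0.07943412] [np.float64(0.891), np.float64(0.924), np.float64(0.904), np.float64(0.946)] [np.float64(0.0249), np.float64(0.0245), np.float64(0.0243), np.float64(0.0248)]
200 ((314.5337219238281, 260.1460876464844), (37.099918365478516, 37.2059211730957), 32.0053825378418) [ 0.50995828 -0.07945609] [np.float64(0.872), np.float64(0.907), np.float64(0.886), np.float64(0.927)] [np.float64(0.0239), np.float64(0.024), np.float64(0.0234), np.float64(0.0244)]
mark 87 [ 0.5088251  -0.08781755] -2.662552053426983
```

View pics/j_knob.png

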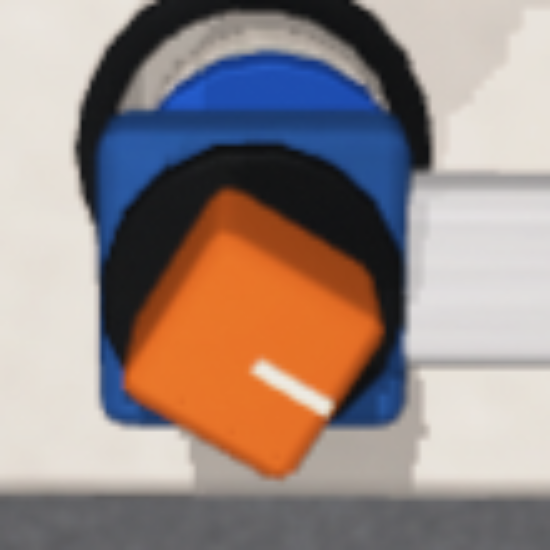

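Request:
play_rows([
  [[0,-1,-1,-0.128,0,0,60],[0,0,0,-0.128,0,0,60],[0,0,0,-0.128,0,0,60],[0,0,0,-0.128,0,0,60],[0,0,0,-0.128,0,0,60],[0,0,0,-0.128,0,0,60],[0,0,0,-0.128,0,0,60],[0,0,0,-0.13,0,0,60],[0,0,0,0,0,0,60],[0,0,0,0,0,0,60]],
])

```text
time_s: 16.95
ee_pos: [0.51, -0.0797, 0.244]
eef_rot: [2.995, 1.571, 2.335]
force: [0.2, -0.6, 0.4]
grip_width: 0.0596
```

```bash
python3 - <<'E'
from h import *
from station import ctrl,viewer
o=ctrl.get_obs();h=hd(o);print(o["ee_pos"],h,o["force"],o["moment"],o["qpos"].round(2))
M=np.array([ctrl.get_obs()["moment"][2] for _ in range(3)]);print(M)
c=viewer.camera("wrist");cv2.imwrite("pics/k_wrist.png",c["img"][:,:,::-1])
print(down(h).T@(np.array([.510,-.0795,.172])-o["ee_pos"])*1000)
E
```

```text
[ 0.51000723 -0.0796678   0.2439906 ] 0.9111365951060902 [ 0.15702898 -0.5891513   0.41652248] [-0.0377951  -0.14841323 -0.01507277] [-0.23  0.2   1.56  0.    1.39 -1.14]
[-0.01507277 -0.01507277 -0.01507277]
[71.99059914  0.12816696 -0.10854448]
```

View pics/k_wrist.png

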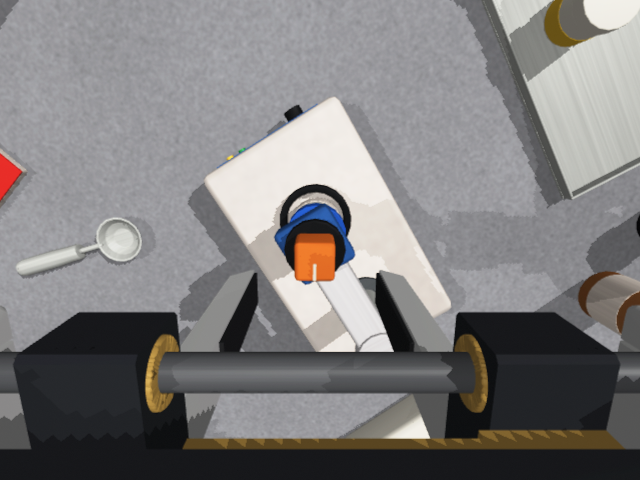

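The knob's sides are square to the jaws, with the knob at (315,257). I'll descend and grip.

Request:
play_rows([
  [[15,0,0,0,0,0,60],[25,0,0,0,0,0,60],[20,0,0,0,0,0,60],[11,0,0,0,0,0,60],[0,0,0,0,0,0,60],[0,0,0,0,0,0,40],[0,0,0,0,0,0,20],[0,0,0,0,0,0,20],[0,0,0,0,0,0,20],[0,0,0,0,0,0,20]],
], grip_force=25)

```text
time_s: 18.0
ee_pos: [0.5095, -0.0806, 0.1734]
eef_rot: [-1.41, 1.568, -2.065]
force: [-4.4, -1.3, 5.8]
grip_width: 0.0257
```

```bash
cat > st.py <<'E'
from h import *
from station import ctrl
o=ctrl.get_obs();h=hd(o);print("t",round(o["time_s"],2),o["ee_pos"].round(4),"h",round(h,4),"F",o["force"].round(1),"M",o["moment"].round(3),"tau6",round(o["tau"][5],3),"q",o["qpos"].round(2),round(o["grip_width"],4))
E
python3 st.py
```

```text
t 18.0 [ 0.5095 -0.0806  0.1734] h 0.9159 F [-4.4 -1.3  5.8] M [-0.122  0.43  -0.166] tau6 -0.146 q [-0.23  0.25  1.66 -0.    1.23 -1.14] 0.0257
```

Request:
play_rows([
  [[0,-1,0,0,0,0,20],[0,0,0,0.05,0,0,20],[0,0,0,0.05,0,0,20],[0,0,0,0.05,0,0,20],[0,0,0,0.05,0,0,20],[0,0,0,0,0,0,20]],
])

```text
time_s: 18.6
ee_pos: [0.5096, -0.0805, 0.1734]
eef_rot: [0.706, 1.57, -0.15]
force: [-1.5, -0.7, 5.2]
grip_width: 0.0259
```

```bash
python3 st.py
```

```text
t 18.6 [ 0.5096 -0.0805  0.1734] h 0.7151 F [-1.5 -0.7  5.2] M [-0.031  0.015 -0.104] tau6 0.834 q [-0.23  0.25  1.66  0.    1.23 -0.94] 0.0259
```

Request:
play_rows([
  [[0,0,0,0.05,0,0,20],[0,0,0,0.05,0,0,20],[0,0,0,0,0,0,20]],
])

```text
time_s: 18.9
ee_pos: [0.5097, -0.0805, 0.1734]
eef_rot: [0.866, 1.57, -0.088]
force: [-1.0, -0.1, 4.6]
grip_width: 0.026
```

```bash
python3 st.py
```

```text
t 18.9 [ 0.5097 -0.0805  0.1734] h 0.6165 F [-1.  -0.1  4.6] M [ 0.053 -0.118 -0.099] tau6 0.839 q [-0.23  0.25  1.66  0.    1.23 -0.84] 0.026
```

Request:
play_rows([
  [[0,0,0,0.05,0,0,20],[0,0,0,0.05,0,0,20],[0,0,0,0,0,0,20]],
])

```text
time_s: 19.2
ee_pos: [0.5098, -0.0804, 0.1734]
eef_rot: [1.049, 1.57, -0.005]
force: [-0.5, -0.1, 4.6]
grip_width: 0.0257
```

```bash
python3 st.py
```

```text
t 19.2 [ 0.5098 -0.0804  0.1734] h 0.517 F [-0.5 -0.1  4.6] M [ 0.082 -0.21  -0.07 ] tau6 0.756 q [-0.23  0.25  1.66  0.    1.23 -0.74] 0.0257
```

```bash
cat > st2.py <<'E'
from h import *
from station import ctrl,viewer
import sys
A=[]
for i in range(6):
    c=viewer.camera("wrist");o=ctrl.get_obs();A.append(np.r_[o["moment"],o["tau"][5],o["force"]])
A=np.array(A);print("t",round(o["time_s"],2),"h",round(hd(o),4),"Mz",A[:,2].round(3),"mean",A.mean(0).round(3),"sd",A.std(0).round(3),"w",o["grip_width"])
cv2.imwrite("pics/last_w.png",c["img"][:,:,::-1])
E
python3 st2.py
```

```text
t 19.5 h 0.5185 Mz [-0.142 -0.133 -0.133 -0.118 -0.152 -0.161] mean [ 0.126 -0.249 -0.14  -0.068 -0.036 -0.119  4.742] sd [0.026 0.024 0.014 0.108 0.471 0.432 0.276] w 0.025769789308327237
```

View pics/last_w.png

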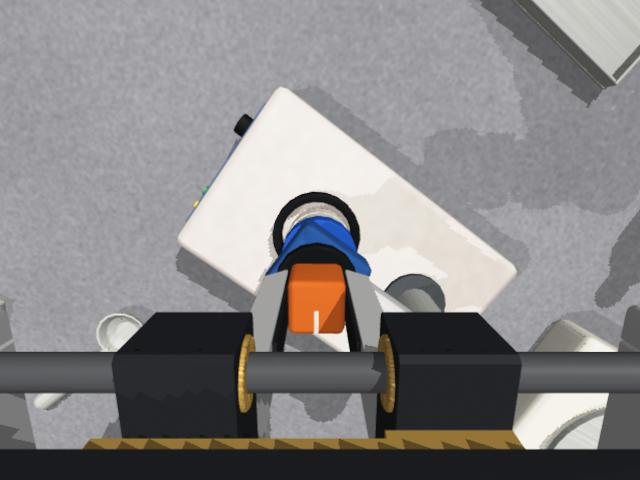

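Request:
play_rows([
  [[0,0,0,0.06,0,0,20],[0,0,0,0.06,0,0,20]],
])

```text
time_s: 19.7
ee_pos: [0.5098, -0.0804, 0.1734]
eef_rot: [1.185, 1.569, 0.01]
force: [0.7, 0.5, 4.0]
grip_width: 0.0262
```

```bash
python3 st2.py
```

```text
t 20.0 h 0.3995 Mz [ 0.045 -0.108 -0.121 -0.107 -0.126 -0.134] mean [ 0.169 -0.468 -0.092  0.027  1.622  0.469  5.17 ] sd [0.02  0.03  0.062 0.544 0.299 0.534 0.37 ] w 0.025675790662558838
```

Request:
play_rows([
  [[0,0,0,0.06,0,0,20],[0,0,0,0.06,0,0,20]],
])

```text
time_s: 20.2
ee_pos: [0.51, -0.0804, 0.1734]
eef_rot: [1.294, 1.569, 0.001]
force: [2.4, 1.7, 5.3]
grip_width: 0.0256
```

```bash
python3 st2.py
```

```text
t 20.5 h 0.28 Mz [ 0.059 -0.092 -0.109 -0.15  -0.09  -0.121] mean [ 0.252 -0.74  -0.084  0.018  2.943  1.054  5.397] sd [0.018 0.032 0.067 0.523 0.511 0.351 0.579] w 0.025717118421876174
```

Request:
play_rows([
  [[0,0,0,0.06,0,0,20],[0,0,0,0.06,0,0,20]],
])

```text
time_s: 20.7
ee_pos: [0.51, -0.0804, 0.1734]
eef_rot: [1.416, 1.569, 0.003]
force: [3.7, 1.7, 4.2]
grip_width: 0.0259
```

```bash
python3 st2.py
```

```text
t 21.0 h 0.1606 Mz [-0.052 -0.134 -0.145 -0.1   -0.132 -0.133] mean [ 0.308 -1.048 -0.116  0.023  4.314  1.585  4.759] sd [0.045 0.027 0.032 0.52  0.558 0.519 0.736] w 0.026050335234512237
```

```bash
cat > st2.py <<'E'
from h import *
from station import ctrl,viewer
A=[]
for i in range(7):
    c=viewer.camera("wrist");o=ctrl.get_obs();A.append(np.r_[o["moment"],o["force"]])
A=np.array(A)[2:];m=A.mean(0).round(2)
s="t %.2f h %.4f turned %.3f Mz %.3f +- %.3f F %s w %.4f"%(o["time_s"],hd(o),.912-hd(o),A[:,2].mean(),A[:,2].std()/5**.5,m[3:],o["grip_width"])
print(s);open("log.txt","a").write(s+"\n");cv2.imwrite("pics/last_w.png",c["img"][:,:,::-1])
E
```

Request:
play_rows([
  [[0,0.6,-0.1,0.06,0,0,20],[0,0,0,0.06,0,0,20]],
])

```text
time_s: 21.2
ee_pos: [0.5102, -0.0803, 0.1733]
eef_rot: [1.134, 1.57, -0.399]
force: [1.2, 0.6, 6.8]
grip_width: 0.0256
```

```bash
python3 st2.py
```

```text
t 21.55 h 0.0406 turned 0.871 Mz -0.129 +- 0.010 F [0.57 0.17 6.82] w 0.0259
```

Request:
play_rows([
  [[0,0,0,0.06,0,0,20],[0,0,0,0.06,0,0,20]],
])

```text
time_s: 21.75
ee_pos: [0.5103, -0.0804, 0.1734]
eef_rot: [1.347, 1.57, -0.305]
force: [1.2, 0.6, 6.1]
grip_width: 0.0256
```

```bash
python3 st2.py
```

```text
t 22.10 h -0.0794 turned 0.991 Mz -0.151 +- 0.011 F [1.37 0.55 6.35] w 0.0257
```

Request:
play_rows([
  [[0,0,0,0.06,0,0,20],[0,0,0,0.06,0,0,20]],
])

```text
time_s: 22.3
ee_pos: [0.5104, -0.0804, 0.1734]
eef_rot: [1.501, 1.569, -0.271]
force: [2.6, -0.3, 6.0]
grip_width: 0.026
```

```bash
python3 st2.py
```

```text
t 22.65 h -0.1994 turned 1.111 Mz -0.142 +- 0.013 F [ 2.34 -0.1   6.12] w 0.0255
```

Request:
play_rows([
  [[0,0.2,0,0.06,0,0,20],[0,0,0,0.06,0,0,20]],
])

```text
time_s: 22.85
ee_pos: [0.5105, -0.0804, 0.1734]
eef_rot: [1.564, 1.57, -0.328]
force: [1.7, 0.1, 5.7]
grip_width: 0.0258
```

```bash
python3 st2.py
```

```text
t 23.20 h -0.3194 turned 1.231 Mz -0.149 +- 0.010 F [1.95 0.37 6.59] w 0.0259
```

Request:
play_rows([
  [[0,0.1,0,0.06,0,0,20],[0,0,0,0.06,0,0,20]],
])

```text
time_s: 23.4
ee_pos: [0.5106, -0.0805, 0.1733]
eef_rot: [1.643, 1.57, -0.37]
force: [1.3, 0.1, 6.0]
grip_width: 0.0259
```

```bash
python3 st2.py
python3 - <<'E'
from h import *
from station import ctrl,viewer
c=viewer.camera("side");cv2.imwrite("pics/l_side.png",cv2.resize(c["img"][190:270,310:390],None,fx=7,fy=7,interpolation=cv2.INTER_CUBIC)[:,:,::-1])
c=viewer.camera("scene");cv2.imwrite("pics/l_scene.png",cv2.resize(c["img"][210:300,220:310],None,fx=6,fy=6,interpolation=cv2.INTER_CUBIC)[:,:,::-1])
E
```

```text
t 23.75 h -0.4394 turned 1.351 Mz -0.120 +- 0.008 F [ 1.85 -0.25  6.31] w 0.0257
```

View pics/l_side.png

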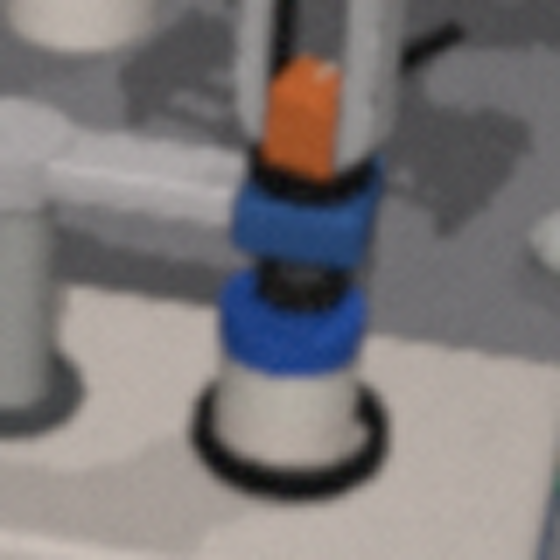

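View pics/l_scene.png

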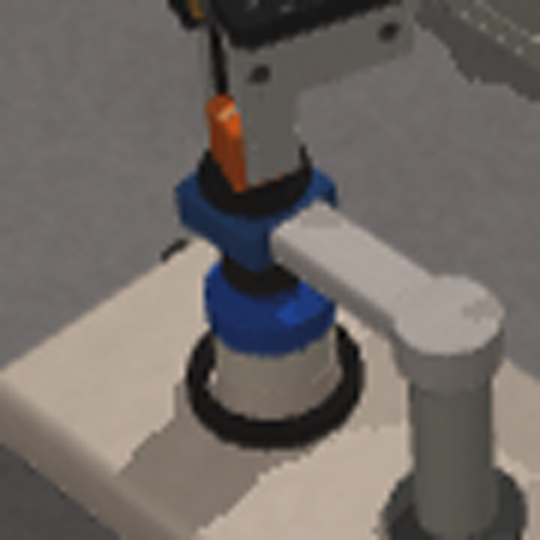

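```bash
python3 - <<'E'
from h import *
d=pickle.load(open("a.pkl","rb"))
for n,x0,y0,f in (("side",310,190,7),("scene",220,210,6)):
    c=d[n];K,R,t=P(c);cam=-R.T@t;v=cam[:2]-[.5103,-.0800];v/=np.linalg.norm(v)
    for z in (.107,.110,.113,.118):
        q=proj(c,[.5103+.017*v[0],-.08+.017*v[1],z]);print(n,z,((q-[x0,y0])*f).round(0))
    q=proj(c,[.5103+.026*v[0],-.08+.026*v[1],.107]);print("lid near edge",((q-[x0,y0])*f).round(0))
E
```

```text
side 0.107 [296. 331.]
side 0.11 [297. 324.]
side 0.113 [297. 317.]
side 0.118 [298. 305.]
lid near edge [295. 346.]
scene 0.107 [272. 304.]
scene 0.11 [271. 299.]
scene 0.113 [271. 293.]
scene 0.118 [270. 284.]
lid near edge [273. 320.]
```

Request:
play_rows([
  [[0,0,0,0,0,0,60],[0,0,0,0,0,0,60],[0,0,0,0,0,0,60],[0,0,0,0,0,0,60],[0,0,0,-0.13,0,0,60],[0,0,0,-0.143,0,0,60],[0,0,0,-0.143,0,0,60],[0,0,0,-0.143,0,0,60],[0,0,0,-0.143,0,0,60],[0,0,0,-0.143,0,0,60]],
])

```text
time_s: 24.85
ee_pos: [0.5102, -0.0803, 0.1728]
eef_rot: [-2.152, 1.57, 2.968]
force: [0.1, 0.2, -0.3]
grip_width: 0.06
```

Request:
play_rows([
  [[0,0,0,-0.143,0,0,60],[0,0,0,-0.143,0,0,60],[0,0,0,-0.143,0,0,60],[0,0,0,-0.143,0,0,60],[0,0,0,-0.143,0,0,60],[0,0,0,0,0,0,60],[0,0,0,0,0,0,60]],
])

```text
time_s: 25.55
ee_pos: [0.5102, -0.0803, 0.1729]
eef_rot: [-2.954, 1.571, 2.87]
force: [-0.3, 0.5, 0.0]
grip_width: 0.0604
```

```bash
python3 st.py; python3 st2.py
```

```text
t 25.55 [ 0.5102 -0.0803  0.1729] h 1.112 F [-0.3  0.5  0. ] M [ 0.017 -0.096  0.   ] tau6 -0.47 q [-0.23  0.26  1.66  0.    1.23 -1.34] 0.0604
t 25.90 h 1.1152 turned -0.203 Mz -0.015 +- 0.009 F [ 0.13 -0.5  -0.22] w 0.0600
```

View pics/last_w.png

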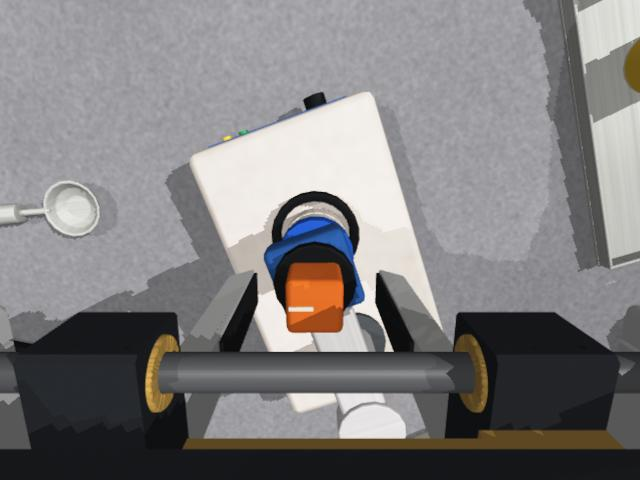

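Request:
play_rows([
  [[0,0,0,-0.015,0,0,40],[0,0,0,0,0,0,20],[0,0,0,0,0,0,20],[0,0,0,0,0,0,20],[0,0,0,0,0,0,20],[0,0,0,0.06,0,0,20],[0,0,0,0.06,0,0,20],[0,0,0,0.06,0,0,20],[0,0,0,0.06,0,0,20]],
])

```text
time_s: 26.8
ee_pos: [0.51, -0.081, 0.173]
eef_rot: [-1.39, 1.57, -2.073]
force: [-2.8, -4.7, 1.0]
grip_width: 0.0258
```

```bash
sed -i 's/.912-hd(o)/1.351+1.131-hd(o)/' st2.py; python3 st2.py
```

```text
t 27.15 h 0.8904 turned 1.592 Mz -0.133 +- 0.021 F [-2.99 -4.2   1.47] w 0.0258
```

Request:
play_rows([
  [[0,0,0,0.06,0,0,20],[0,0,0,0.06,0,0,20]],
])

```text
time_s: 27.35
ee_pos: [0.5101, -0.081, 0.173]
eef_rot: [-1.187, 1.57, -1.989]
force: [-3.6, -4.5, 0.5]
grip_width: 0.0256
```

```bash
python3 st2.py
```

```text
t 27.70 h 0.7705 turned 1.711 Mz -0.128 +- 0.014 F [-2.86 -4.88  1.38] w 0.0258
```

Request:
play_rows([
  [[0,0,0,0.06,0,0,20],[0,0,0,0.06,0,0,20]],
])

```text
time_s: 27.9
ee_pos: [0.5101, -0.0809, 0.1731]
eef_rot: [-0.977, 1.57, -1.9]
force: [-2.6, -4.1, 1.3]
grip_width: 0.0255
```

```bash
python3 st2.py
```

```text
t 28.25 h 0.6510 turned 1.831 Mz -0.130 +- 0.005 F [-2.93 -4.72  1.51] w 0.0256
```

Request:
play_rows([
  [[0,-0.7,0.3,0.06,0,0,20],[0,0,0,0.06,0,0,20]],
])

```text
time_s: 28.45
ee_pos: [0.5101, -0.081, 0.173]
eef_rot: [1.228, 1.57, 0.187]
force: [0.4, -0.1, 0.4]
grip_width: 0.026
```

```bash
python3 st2.py
```

```text
t 28.80 h 0.5321 turned 1.950 Mz -0.164 +- 0.007 F [ 1.75 -0.28 -0.11] w 0.0262
```

Request:
play_rows([
  [[0,0,0,0.06,0,0,20],[0,0,0,0.06,0,0,20]],
])

```text
time_s: 29.0
ee_pos: [0.5101, -0.081, 0.1731]
eef_rot: [1.051, 1.57, -0.11]
force: [1.9, -0.1, 0.5]
grip_width: 0.0255
```

```bash
python3 st2.py
```

```text
t 29.35 h 0.4122 turned 2.070 Mz -0.116 +- 0.005 F [2.96 0.13 0.47] w 0.0257
```

Request:
play_rows([
  [[0,0,0,0.06,0,0,20],[0,0,0,0.06,0,0,20]],
])

```text
time_s: 29.55
ee_pos: [0.5101, -0.081, 0.173]
eef_rot: [1.088, 1.57, -0.192]
force: [3.8, 0.5, 0.1]
grip_width: 0.0258
```

```bash
python3 st2.py
```

```text
t 29.90 h 0.2923 turned 2.190 Mz -0.122 +- 0.005 F [ 4.91  0.7  -0.1 ] w 0.0257
```

Request:
play_rows([
  [[0,0,0,0.06,0,0,20],[0,0,0,0.06,0,0,20]],
])

```text
time_s: 30.1
ee_pos: [0.5101, -0.081, 0.173]
eef_rot: [1.217, 1.57, -0.183]
force: [5.7, 0.5, -0.5]
grip_width: 0.0263
```

```bash
python3 st2.py
```

```text
t 30.45 h 0.1720 turned 2.310 Mz -0.107 +- 0.012 F [5.34 0.81 0.31] w 0.0258
```

Request:
play_rows([
  [[0,0.7,0,0.06,0,0,20],[0,0,0,0.06,0,0,20]],
])

```text
time_s: 30.65
ee_pos: [0.5102, -0.081, 0.173]
eef_rot: [-1.373, 1.57, -2.894]
force: [0.1, 0.2, 2.5]
grip_width: 0.0259
```

```bash
python3 st2.py
```

```text
t 31.00 h 0.0522 turned 2.430 Mz -0.106 +- 0.013 F [-2.5  -0.48  4.31] w 0.0260
```

Request:
play_rows([
  [[0,0,0,0.06,0,0,20],[0,0,0,0.06,0,0,20]],
])

```text
time_s: 31.2
ee_pos: [0.5103, -0.081, 0.173]
eef_rot: [-1.201, 1.57, -2.842]
force: [-3.4, -1.3, 5.4]
grip_width: 0.026
```

```bash
python3 st2.py
```

```text
t 31.55 h -0.0666 turned 2.549 Mz -0.132 +- 0.013 F [-4.31 -1.27  5.14] w 0.0261
```

Request:
play_rows([
  [[0,0,0,0.06,0,0,20],[0,0,0,0.06,0,0,20]],
])

```text
time_s: 31.75
ee_pos: [0.5103, -0.081, 0.173]
eef_rot: [-1.089, 1.57, -2.849]
force: [-2.8, -1.9, 4.3]
grip_width: 0.026
```

```bash
python3 st2.py
```

```text
t 32.10 h -0.1866 turned 2.669 Mz -0.118 +- 0.012 F [-3.64 -0.94  5.35] w 0.0259
```

Request:
play_rows([
  [[0,0,0,0.06,0,0,20],[0,0,0,0.06,0,0,20]],
])

```text
time_s: 32.3
ee_pos: [0.5104, -0.081, 0.1731]
eef_rot: [-0.682, 1.57, -2.561]
force: [-3.7, -1.6, 5.4]
grip_width: 0.0257
```

```bash
python3 st2.py
```

```text
t 32.65 h -0.3065 turned 2.789 Mz -0.059 +- 0.012 F [-3.88 -1.21  5.48] w 0.0259
```

Request:
play_rows([
  [[0,-0.4,0,0.06,0,0,20],[0,0,0,0.06,0,0,20]],
])

```text
time_s: 32.85
ee_pos: [0.5104, -0.081, 0.1731]
eef_rot: [1.162, 1.57, -0.837]
force: [-1.4, -2.4, 3.6]
grip_width: 0.0258
```

```bash
python3 st2.py
```

```text
t 33.20 h -0.4275 turned 2.909 Mz -0.026 +- 0.012 F [-0.05 -3.68  3.67] w 0.0256
```

Request:
play_rows([
  [[0,0,0,0.06,0,0,20],[0,0,0,0.06,0,0,20]],
])

```text
time_s: 33.4
ee_pos: [0.5104, -0.081, 0.173]
eef_rot: [1.202, 1.57, -0.919]
force: [-0.2, -5.4, 4.2]
grip_width: 0.0255
```

```bash
python3 st2.py
python3 - <<'E'
from h import *
from station import ctrl,viewer
c=viewer.camera("side");cv2.imwrite("pics/m_side.png",cv2.resize(c["img"][190:270,310:390],None,fx=7,fy=7,interpolation=cv2.INTER_CUBIC)[:,:,::-1])
E
```

```text
t 33.75 h -0.5465 turned 3.028 Mz -0.054 +- 0.009 F [ 1.33 -5.13  4.34] w 0.0262
```

View pics/m_side.png

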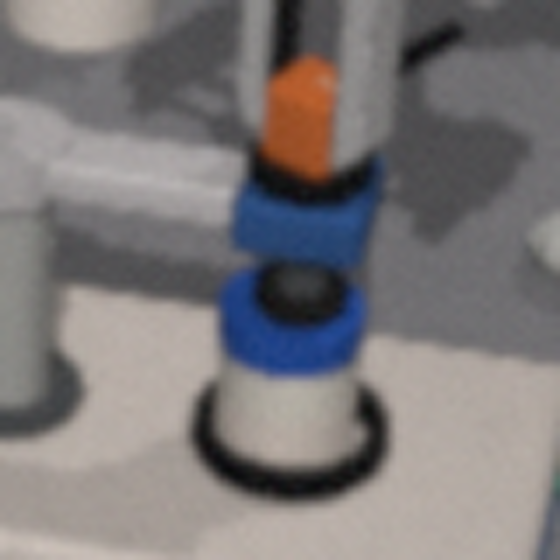

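Request:
play_rows([
  [[0,0.4,0.5,-0.1,0,0,20],[0,0,0,-0.1,0,0,20],[0,0,0,-0.1,0,0,20],[0,0,0,-0.1,0,0,20],[0,0,0,-0.1,0,0,20],[0,0,0,-0.1,0,0,20],[0,0,0,-0.1,0,0,20],[0,0,0,0,0,0,20],[0,0,0,0,0,0,20]],
])

```text
time_s: 34.7
ee_pos: [0.5102, -0.081, 0.173]
eef_rot: [-2.954, 1.57, 1.913]
force: [-0.7, -0.7, 4.5]
grip_width: 0.0259
```

```bash
cat > st3.py <<'E'
from h import *
from station import ctrl
o=ctrl.get_obs();s="t %.2f turned %.3f Mz %.3f tau6 %.2f F %s M %s"%(o["time_s"],2.482-hd(o),o["moment"][2],o["tau"][5],o["force"].round(1),o["moment"].round(2));print(s);open("log3.txt","a").write(s+"\n")
E
python3 st2.py
```

```text
t 35.05 h 0.1540 turned 2.328 Mz 0.141 +- 0.005 F [-1.18 -0.87  5.37] w 0.0261
```

Request:
play_rows([
  [[0,0,0,0.04,0,0,20],[0,0,0,0.04,0,0,20]],
])

```text
time_s: 35.25
ee_pos: [0.5102, -0.081, 0.173]
eef_rot: [-2.877, 1.57, 1.908]
force: [-0.6, -1.1, 5.1]
grip_width: 0.0258
```

```bash
python3 st3.py
```

```text
t 35.25 turned 2.410 Mz 0.117 tau6 -0.78 F [-0.6 -1.1  5.1] M [-0.13 -0.09  0.12]
```

Request:
play_rows([
  [[0,0,0,0.04,0,0,20]],
])

```text
time_s: 35.35
ee_pos: [0.5102, -0.081, 0.173]
eef_rot: [-2.912, 1.57, 1.833]
force: [-1.1, -1.0, 4.8]
grip_width: 0.0256
```

```bash
python3 st3.py
```

```text
t 35.35 turned 2.450 Mz 0.163 tau6 -0.71 F [-1.1 -1.   4.8] M [-0.21 -0.19  0.16]
```

Request:
play_rows([
  [[0,0,0,0.04,0,0,20]],
])

```text
time_s: 35.45
ee_pos: [0.5103, -0.081, 0.173]
eef_rot: [-2.946, 1.57, 1.759]
force: [-1.0, -0.2, 5.9]
grip_width: 0.0258
```

```bash
python3 st3.py
```

```text
t 35.45 turned 2.490 Mz 0.137 tau6 -0.71 F [-1.  -0.2  5.9] M [-0.15 -0.09  0.14]
```

In-motion torque is +0.14 (free friction) with the expected sign. I'll keep sweeping.

Request:
play_rows([
  [[0,0,0,0.04,0,0,20]],
])

```text
time_s: 35.55
ee_pos: [0.5102, -0.081, 0.173]
eef_rot: [-2.831, 1.57, 1.834]
force: [-0.5, -1.0, 5.4]
grip_width: 0.0258
```

```bash
python3 st3.py
```

```text
t 35.55 turned 2.530 Mz 0.130 tau6 -0.71 F [-0.5 -1.   5.4] M [-0.2  -0.09  0.13]
```

Request:
play_rows([
  [[0,0,0,0.04,0,0,20]],
])

```text
time_s: 35.65
ee_pos: [0.5103, -0.081, 0.173]
eef_rot: [-2.969, 1.57, 1.655]
force: [-0.4, -0.5, 5.1]
grip_width: 0.0258
```

```bash
python3 st3.py
```

```text
t 35.65 turned 2.570 Mz 0.135 tau6 -0.71 F [-0.4 -0.5  5.1] M [-0.22 -0.14  0.13]
```

Request:
play_rows([
  [[0,0,0,0.04,0,0,20]],
])

```text
time_s: 35.75
ee_pos: [0.5103, -0.081, 0.173]
eef_rot: [-2.964, 1.57, 1.62]
force: [-0.1, -1.2, 4.1]
grip_width: 0.0257
```

```bash
python3 st3.py
```

```text
t 35.75 turned 2.610 Mz 0.147 tau6 -0.71 F [-0.1 -1.2  4.1] M [-0.18 -0.19  0.15]
```

Request:
play_rows([
  [[0,0,0,0.04,0,0,20]],
])

```text
time_s: 35.85
ee_pos: [0.5103, -0.081, 0.173]
eef_rot: [-2.903, 1.57, 1.642]
force: [-0.5, -0.5, 5.7]
grip_width: 0.0261
```

```bash
python3 st3.py
```

```text
t 35.85 turned 2.650 Mz 0.136 tau6 -0.71 F [-0.5 -0.5  5.7] M [-0.25 -0.25  0.14]
```

Request:
play_rows([
  [[0,0,0,0.04,0,0,20]],
])

```text
time_s: 35.95
ee_pos: [0.5103, -0.081, 0.173]
eef_rot: [-2.849, 1.57, 1.656]
force: [-0.2, -0.8, 4.1]
grip_width: 0.0257
```

```bash
python3 st3.py
```

```text
t 35.95 turned 2.690 Mz 0.067 tau6 -0.71 F [-0.2 -0.8  4.1] M [-0.25 -0.25  0.07]
```

Request:
play_rows([
  [[0,0,0,0.04,0,0,20]],
])

```text
time_s: 36.05
ee_pos: [0.5103, -0.081, 0.173]
eef_rot: [-2.972, 1.57, 1.493]
force: [-0.3, -0.4, 4.5]
grip_width: 0.0258
```

```bash
python3 st3.py
```

```text
t 36.05 turned 2.730 Mz 0.142 tau6 -0.68 F [-0.3 -0.4  4.5] M [-0.22 -0.18  0.14]
```

Request:
play_rows([
  [[0,0,0,0.04,0,0,20]],
])

```text
time_s: 36.15
ee_pos: [0.5103, -0.081, 0.173]
eef_rot: [-2.976, 1.57, 1.449]
force: [-0.1, -0.0, 6.2]
grip_width: 0.0257
```

```bash
python3 st3.py
```

```text
t 36.15 turned 2.770 Mz 0.214 tau6 -0.65 F [-0.1 -0.   6.2] M [-0.24 -0.18  0.21]
```

Request:
play_rows([
  [[0,0,0,0.04,0,0,20]],
])

```text
time_s: 36.25
ee_pos: [0.5103, -0.081, 0.173]
eef_rot: [-3.009, 1.57, 1.376]
force: [1.2, -0.6, 5.1]
grip_width: 0.0258
```

```bash
python3 st3.py
```

```text
t 36.25 turned 2.810 Mz 0.238 tau6 -0.63 F [ 1.2 -0.6  5.1] M [-0.32 -0.24  0.24]
```

Request:
play_rows([
  [[0,0,0,0.04,0,0,20]],
])

```text
time_s: 36.35
ee_pos: [0.5103, -0.0811, 0.1731]
eef_rot: [-3.068, 1.57, 1.276]
force: [0.2, -1.1, 5.0]
grip_width: 0.0258
```

```bash
python3 st3.py
```

```text
t 36.35 turned 2.850 Mz 0.243 tau6 -0.63 F [ 0.2 -1.1  5. ] M [-0.3  -0.21  0.24]
```

Request:
play_rows([
  [[0,0,0,0.04,0,0,20]],
])

```text
time_s: 36.45
ee_pos: [0.5103, -0.081, 0.173]
eef_rot: [-3.013, 1.57, 1.292]
force: [0.2, -1.5, 4.9]
grip_width: 0.0261
```

```bash
python3 st3.py
```

```text
t 36.45 turned 2.890 Mz 0.231 tau6 -0.63 F [ 0.2 -1.5  4.9] M [-0.24 -0.14  0.23]
```

Request:
play_rows([
  [[0,0,0,0.04,0,0,20]],
])

```text
time_s: 36.55
ee_pos: [0.5104, -0.0811, 0.1731]
eef_rot: [-3.049, 1.57, 1.216]
force: [0.5, -1.6, 4.8]
grip_width: 0.0258
```

```bash
python3 st3.py
```

```text
t 36.55 turned 2.930 Mz 0.254 tau6 -0.63 F [ 0.5 -1.6  4.8] M [-0.32 -0.19  0.25]
```

Request:
play_rows([
  [[0,0,0,0.04,0,0,20]],
])

```text
time_s: 36.65
ee_pos: [0.5104, -0.0811, 0.173]
eef_rot: [-2.986, 1.57, 1.238]
force: [-0.7, -0.6, 5.2]
grip_width: 0.0253
```

```bash
python3 st3.py
```

```text
t 36.65 turned 2.970 Mz 0.196 tau6 -0.63 F [-0.7 -0.6  5.2] M [-0.38 -0.23  0.2 ]
```

Joint 6's torque is flat at −0.71 up to 2.69 rad, then climbs to −0.63 by 2.81. That puts the touch at 2.69–2.70 rad, so the target is 4.26 rad, with 1.29 rad to go.

Request:
play_rows([
  [[0,0,0,0.08,0,0,20],[0,0,0,0.08,0,0,20],[0,0,0,0.08,0,0,20],[0,0,0,0.08,0,0,20],[0,0,0,0.08,0,0,20],[0,0,0,0.08,0,0,20]],
])

```text
time_s: 37.25
ee_pos: [0.5104, -0.0812, 0.173]
eef_rot: [-3.084, 1.57, 0.659]
force: [0.5, -2.2, 4.5]
grip_width: 0.0262
```

```bash
python3 st3.py;python3 st.py
```

```text
t 37.25 turned 3.451 Mz 0.148 tau6 -1.46 F [ 0.5 -2.2  4.5] M [-0.59 -0.24  0.15]
t 37.25 [ 0.5104 -0.0812  0.173 ] h -0.9692 F [ 0.5 -2.2  4.5] M [-0.591 -0.238  0.148] tau6 -1.457 q [-0.23  0.26  1.66  0.    1.23  0.74] 0.0262
```

Request:
play_rows([
  [[0,0.2,0.1,0.08,0,0,20],[0,0,0,0.08,0,0,20],[0,0,0,0.08,0,0,20],[0,0,0,0.08,0,0,20],[0,0,0,0.08,0,0,20]],
])

```text
time_s: 37.75
ee_pos: [0.5104, -0.0813, 0.173]
eef_rot: [-2.299, 1.57, 1.044]
force: [0.3, -1.3, 3.8]
grip_width: 0.0258
```

Request:
play_rows([
  [[0,0,0,0.08,0,0,20],[0,0,0,0.08,0,0,20],[0,0,0,0.08,0,0,20],[0,0,0,0.08,0,0,20],[0,0,0,0.06,0,0,20],[0,0,0,0.03,0,0,20],[0,0,0,0,0,0,20]],
])

```text
time_s: 38.45
ee_pos: [0.5104, -0.0814, 0.1731]
eef_rot: [-1.983, 1.57, 0.952]
force: [0.3, -1.5, 5.8]
grip_width: 0.0256
```

```bash
python3 st2.py;python3 st.py
```

```text
t 38.80 h -1.7763 turned 4.258 Mz 0.023 +- 0.003 F [ 0.44 -1.68  5.21] w 0.0257
t 38.8 [ 0.5104 -0.0814  0.1731] h -1.7763 F [ 0.2 -1.4  5. ] M [-0.43  -0.022  0.017] tau6 0.005 q [-0.23  0.26  1.66  0.    1.23  1.55] 0.0257
```

Request:
play_rows([
  [[0,0,0,0,0,0,60],[0,0,0,0,0,0,60],[0,0,0,0,0,0,60],[0,0,0,0,0,0,60],[-10,0,0,0,0,0,60],[-30,0,0,0,0,0,60],[-35,0,0,0,0,0,60],[0,0,0,0,0,0,60],[0,0,0,0,0,0,60]],
])

```text
time_s: 39.7
ee_pos: [0.5105, -0.0816, 0.2487]
eef_rot: [-3.133, 1.569, -0.199]
force: [-0.2, 0.0, -0.8]
grip_width: 0.06
```

```bash
python3 st.py; python3 - <<'E'
from h import *
from station import ctrl,viewer
o=ctrl.get_obs()
for n in ("wrist","scene","side"):
    c=viewer.camera(n);pickle.dump((o,c),open(f"n_{n}.pkl","wb"));im=c["img"]
    if n=="side": im=cv2.resize(im[170:290,280:400],None,fx=4.5,fy=4.5)
    cv2.imwrite(f"pics/n_{n}.png",im[:,:,::-1])
    if n=="wrist":
        h=cv2.cvtColor(c["img"],cv2.COLOR_RGB2HSV);m=cv2.inRange(h,(3,140,90),(22,255,255));m[:200]=0;m[300:]=0;m[:,:270]=0;m[:,370:]=0
        print(np.percentile(h[...,2][m>0],[5,25,50,75,95]))
        for v in (110,130,150,180):
            m2=cv2.inRange(h,(3,140,v),(22,255,255))&m
            cs,_=cv2.findContours(m2,cv2.RETR_EXTERNAL,cv2.CHAIN_APPROX_NONE)
            if not cs: continue
            r=cv2.minAreaRect(max(cs,key=cv2.contourArea));X=np.array([plane(c,p,.198)[:2] for p in cv2.boxPoints(r)]);print(v,r[1],X.mean(0),[(np.arctan2(*(X[i]-X[i-1])[::-1])%(np.pi/2)).round(3) for i in range(4)])
print("expected",(-1.7763)%(np.pi/2))
E
```

```text
t 39.7 [ 0.5105 -0.0816  0.2487] h -1.7789 F [-0.2  0.  -0.8] M [-0.     0.062  0.015] tau6 -0.001 q [-0.23  0.19  1.55  0.    1.39  1.55] 0.06
[119.   204.25 245.   246.   246.  ]
110 (44.0, 39.0) [ 0.51345874 -0.08109536] [np.float64(1.351), np.float64(1.363), np.float64(1.375), np.float64(1.363)]
130 (43.0, 39.0) [ 0.51314305 -0.08102883] [np.float64(1.351), np.float64(1.363), np.float64(1.375), np.float64(1.363)]
150 (39.0, 40.0) [ 0.51219355 -0.08082873] [np.float64(1.363), np.float64(1.351), np.float64(1.363), np.float64(1.375)]
180 (36.0, 39.0) [ 0.51092182 -0.08056073] [np.float64(1.351), np.float64(1.363), np.float64(1.375), np.float64(1.363)]
expected 1.3652926535897931
```

View pics/n_wrist.png

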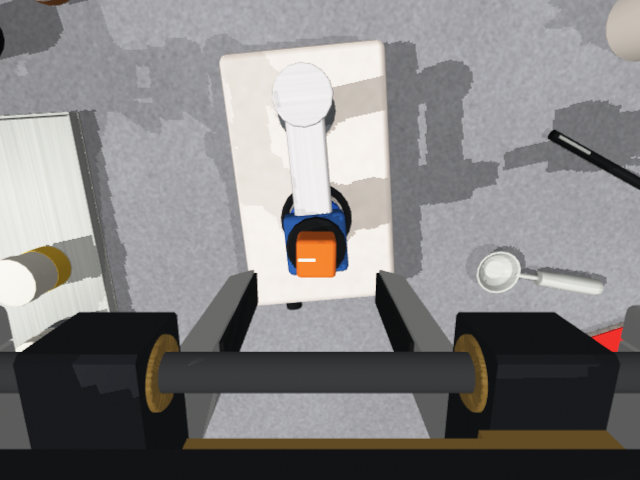

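View pics/n_side.png

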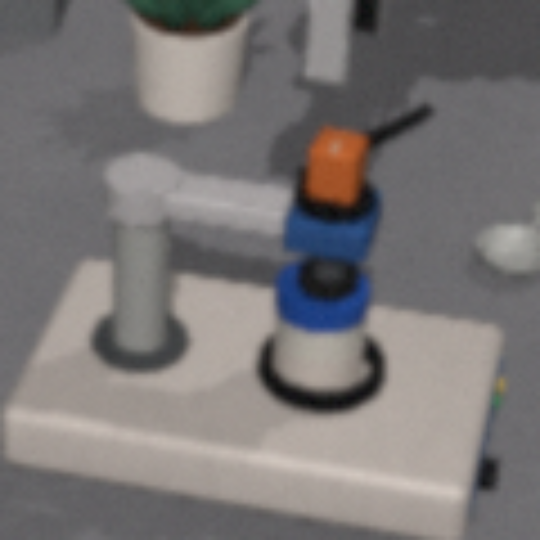

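View pics/n_scene.png

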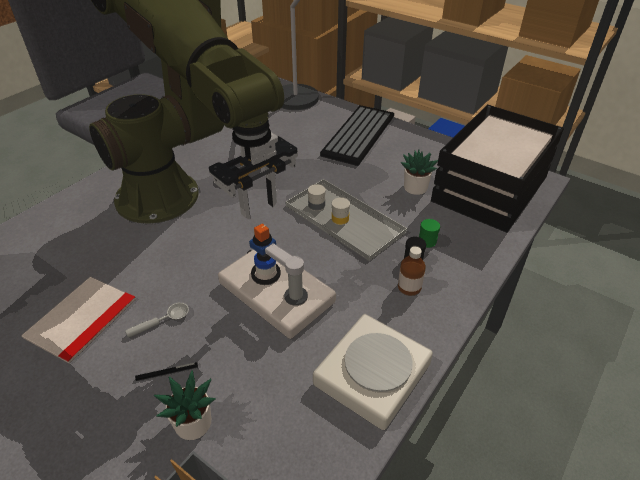

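```bash
python3 - <<'E'
from h import *
from station import viewer
for f in ("j","n"):
  for n,box in (("scene",(230,220,300,262)),("side",(330,205,380,232))):
    c=pickle.load(open(f"{f}_{n}.pkl","rb"))[1]
    print(f,n,[(s.tolist(),ce.round(2)) for s,ce in blobs(c["img"],(105,120,50),(130,255,255),box)[1]],[(ce.round(2)) for s,ce in blobs(c["img"],(3,150,110),(20,255,255),(230,160,380,240))[1]])
E
```

```text
j scene [([250, 239, 17, 16, 107], array([257.58, 247.51])), ([269, 238, 7, 7, 20], array([272.55, 241.2 ])), ([254, 254, 22, 8, 109], array([263.08, 258.73]))] [array([260.72, 228.64])]
j side [([344, 215, 20, 14, 176], array([353.16, 221.99])), ([342, 229, 8, 3, 19], array([345.05, 230.16]))] [array([354.34, 206.51])]
n scene [([250, 239, 18, 16, 110], array([257.65, 247.48])), ([269, 238, 7, 7, 20], array([272.55, 241.2 ])), ([254, 254, 22, 8, 60], array([262.95, 259.35]))] [array([259.86, 229.84])]
n side [([344, 214, 20, 15, 172], array([353.28, 221.81])), ([342, 228, 5, 4, 15], array([344.27, 229.93]))] [array([354.18, 206.39])]
```

The clamp head sits within 0.2 px of where it was at the stop. The robot is clear of everything, so I'm handing in.

```bash
python3 -c "
from station import hand_in
print(hand_in())"
```

```text
the job is handed in; nothing more can be done
None
```

The job is done and handed in at about 40 s of the 72 s. The jar stands upright in the cup, the clamp arm is at its stop, and the knob is a quarter turn past touch.

- **Jar:** I gripped the blue-lidded jar by its lid and lowered it until it touched the cup floor. The reaction was about 13 N at the expected height, and the pictures show it upright in the ring.
- **Clamp arm:** I pushed the head's −y face round to the stop. The force rose from 7 to 21 N with no further movement. At the end the head was within 0.2 px of where it stood at the stop.
- **Knob:** I turned it clockwise, re-gripping once part-way. Joint 6's torque placed the touch at about 2.69 rad from the knob's start. I left the knob at 4.26 rad, which is 1.57 rad past touch. After release, the camera read the knob angle as 1.363 rad, against 1.365 expected.
- **Final state:** the gripper is open and about 50 mm above the knob, touching nothing. The other jars, plants, bottle, spatula and pen look unmoved in the last picture.

**What disagreed:** readings taken while holding still showed the torque with the opposite sign, because the arm springs back when it stops. I passed the touch on the first sweep, going about 0.33 rad beyond it. I then backed the knob off 0.7 rad and swept again while moving, which gave the clear result used above. My rough estimate of the pad's height from the side camera differed by 1–2 mm, within the camera calibration.

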